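# Inspect a sprocket with a loupe at the marked focal height

### The arm

A 6-joint arm with a two-finger parallel gripper is mounted at the origin on the work surface. World frame = base frame: x ahead of the robot, y to its left, z up, the work surface at z = 0. Lengths are in m, angles in rad, forces in N, time in s.
With the tool pointing down it reaches from about 0.25 to 0.725 m from the base axis. Payload 4 kg.
Tool frame: the origin (TCP) lies midway between the tips of the shut fingers; the grasp point (between the pads) lies 19 mm behind it; z points along the fingers, y is the direction in which the jaws open and shut (so a half turn about z gives the same grasp; the last joint's range is limited). The gripper opens to 85 mm and grips with 20 to 120 N. Pads are 22 mm wide; open, the fingers measure 114 mm over their backs; the gripper's body (76 mm by 85 mm) begins 54 mm behind the grasp point. The pads swing forward as they close: fully open they stand 13 mm farther back than shut.
Start: joints at [-1.206, 0.241, 0.005, 1.335, 0, 1.571], TCP at [0.178, -0.467, 0.199] pointing down, gripper open.
Joint ranges: [-2.72, 2.72], [-1.05, 1.87], [-1.09, 1.28], [-1.99, 2.15], [-1.42, 1.44], [-3.14, 3.14]. Speed limits (rad/s): [2.79, 2.79, 3.14, 3.14, 3.14, 3.14].

### API

Orientations are given as a unit quaternion [x, y, z, w].
In Python, from workcell import monitor, cams, order gives the robot as it stands.
- The arm moves only by the tool send_rows, never from a script. Its argument "moves" is a list of rows, each a list of 4 numbers: the shift along the tool's x, y, z as a fraction of full scale, then the turn about the tool's z as a fraction of full scale. A call has 1 to 20 rows; each row shifts and turns the commanded pose from where the row before left it, along the tool's axes as they then stand; what a row does not reach is not made up. Full scale, the value 1, is 100 cm for a shift and 0.1 rad for a turn. A row lasts 1/10 s, in which the tool goes at most 50 mm and 8.59 degrees, less where a joint would pass 70% of its speed; a pose out of reach is approached as far as the arm can. A call with a number of a shift or a turn outside -1 to 1 is refused whole. A call with a gripper value outside its range is refused whole. "claw" is the gripper's target within -1 to 1 (fully open at 1, half-way at 0, shut at -1), set as the call begins (left out, the last holds). The fingers move at their own pace and stop on an object; the grip force is fixed at half the most. Time passes only in rows, so rows that do not move let the fingers close. It gives the time, the measured TCP pose, the force and the opening at its end, in the units of the state.
- monitor.get_obs(): the state, without advancing time (a new reading comes with each control period).
- cams.camera(name): name is "scene" or "top" or "wrist"; returns (picture, depth): 480x640x3 uint8, blue, green, red; 480x640 float32, m along the optical axis (not along the pixel's ray), 0 where there is no reading.
- cams.camera_info(name): a dict with "intrinsics" (3x3 intrinsics, pixels), "T" (4x4, takes a point from camera to world coordinates); the wrist camera has in their place "mount" (4x4, takes a point from camera to tool coordinates, whose origin is the TCP and whose axes are the flange's). Camera axes: x right, y up, looking along -z (the intrinsics and any distortion apply to the point x, -y, -z); pixel columns grow to the right and rows downward; lengths in m; the calibration is good to about 2 mm. A picture is of the moment at which its call begins: read the wrist's pose just before it. camera_info takes no time and is no camera call.
- order.job_done(): hands the job in, once; it reports no verdict.
The state is a dict: "clock": time; "joint_pos": joint angles; "joint_vel": joint speeds; "tau": joint torques, N m; "eef_pos": TCP position; "tool_rot": TCP orientation; "ft_force": force on the tool from outside, world axes, zero at the start; "ft_torque": the same for the moment, N m; "grip_width": finger opening in m.
Only numpy, scipy, OpenCV 4.12 (cv2) and the standard library are available. Lean on these libraries where they do the work, as an engineer would, in place of code of your own. Each camera call takes 0.05 s, during which the arm holds its last target.

### The job

The sprocket on the green inspection fixture is hidden under a blue dust cap: first lift the cap off and stand it upright on the middle of the black mat with the yellow border. Then pick up the loupe by its handle and hold it level and centred over the sprocket, with the orange line round its rim at the height of the orange pointer on the fixture's post. Do not move the pointer, do not bump the fixture with the loupe, leave the other things on the bench where they are, and finish with the robot still holding the loupe there, steady in the air.

Things in the scene. Friction and masses are not known exactly. Their poses are not given: they have to be found in the camera images.
- fixture: Green plate fixed to the bench, 200 x 100 mm, 18 mm thick, with a fixed steel sprocket. Origin: on the bench (z = 0) under the sprocket's centre; the plate runs from 60 mm behind it (-x) to 140 mm ahead (+x). A steel post, 12 mm thick, stands on the +x axis 120 mm from the origin, its top 175 mm above the bench. x axis: sprocket to post; z up.
- part_top (a point): Centre of the sprocket's top face (a brass hub), 38 mm above the bench. The sprocket is 55 mm across; 20 mm high above the plate.
- pointer_tip (a point): Tip of the orange pointer that sticks out from a black collar on the post towards the sprocket, 74 mm short of the sprocket's axis. Its height is the focal height for the loupe's orange line; it varies from 95 to 145 mm above the bench. The point's axes are parallel to the fixture's.
- focus_pointer (a joint): Height of the pointer collar on its post, m: 0 = tip 95 mm above the bench, 0.05 = tip 145 mm above it. It stays put by friction (about 5 N).
- dust_cap: Blue round cap, open below, 72 mm across, 34 mm high, 160 g nominal, with a black knob on top 24 mm thick and 28 mm high (total 62 mm). Origin: centre of its underside; z up. At the start it stands on the fixture's plate (18 mm above the bench) over the sprocket, with room of about 5 mm all round it and 9 mm above it.
- cap_knob (a point): Middle of the cap's knob, 48 mm above the cap's underside.
- mat: Flat mat fixed on the bench, 110 x 110 mm, 4 mm thick, black with a yellow border; origin at the centre of its underside. It lies left or right of the fixture.
- loupe: Loupe lying flat on the bench, 130 g: black lens barrel 60 mm across, 24 mm high, an orange line round it at mid-height; aluminium handle 16 mm wide, 20 mm high (4 to 24 mm above the underside), from 28 to 132 mm from the lens axis, a small foot under its end. Origin: centre of the barrel's underside. x axis: from handle to lens (the handle points to -x); z up. It lies on the side of the fixture where the mat is not.
- loupe_lens (a point): Centre of the lens, 12 mm above the barrel's underside, at the height of the orange line.
- loupe_grip (a point): On the handle, 70 mm from the lens axis towards the handle's end, near the balance point, 14 mm above the underside: a good place to grip across the 16 mm width.
- tape_roll: Bystander, not to be moved: tape roll, brown ring 90 mm across, 45 mm high. Origin at its underside.
- bearing: Bystander, not to be moved: steel bearing ring 52 mm across, 15 mm high. Origin at its underside.
- wrench: Bystander, not to be moved: steel wrench, about 200 mm long. Origin at its underside.
- grease_jar: Bystander, not to be moved: amber jar, 64 mm across, 70 mm high. Origin at its underside.
- vee_block: Bystander, not to be moved: steel vee block 60 x 45 x 38 mm. Origin at its underside.
- screwdriver: Bystander, not to be moved: green-handled screwdriver, about 170 mm long. Origin at its underside.
- hub: Bystander, not to be moved: turned aluminium hub, 68 mm across, 56 mm high. Origin at its underside.
Not all that is in view belongs to the job. Several things have the shape of the dust_cap; the one meant has the colours described above.

How it is judged:
By the outcome, as a careful person would: the job done as asked, in the order asked, and still so for the second after the job is handed in, while the arm keeps its last pose, push and grip.
It also fails if it takes over 64 s, if anything falls off the work surface, if the arm or the gripper's body presses on something with over 40 N, if the wrist force passes 120 N, or if a joint passes its speed limit or range.

## Working session

There is one attempt and no reset: what is moved stays moved. The work goes in short steps, Python scripts to look and compute and a tool call to move; the robot and the scene stay as the last step left them, time stands still between calls to the robot, and variables do not carry over. Pictures are saved under pics/ and viewed, and the job is handed in when it is done.

Besides the shell and the picture viewer there is one more tool, called after "Emit:" as name(argument=value, ...), one argument or row to a line, values as JSON. send_rows: Moves the arm, as the interface text tells. Its arguments: {"type":"object","properties":{"moves":{"type":"array","items":{"type":"array","items":{"type":"number","minimum":-1,"maximum":1}}},"claw":{"type":"number"}},"required":["moves"]}

```bash
mkdir -p pics; ls
python3 - <<'E'
from workcell import monitor, cams, order
import cv2,numpy as np
o=monitor.get_obs();print(o)
for n in ["scene","top"]:
    p,d=cams.camera(n);cv2.imwrite(f"pics/{n}0.png",p);np.save(f"pics/{n}0.npy",d)
    print(n,cams.camera_info(n))
print(cams.camera_info("wrist"))
E
```

```text
pics
{'clock': 0.0, 'joint_pos': array([-1.20598990e+00,  2.41421563e-01,  3.67989007e-03,  1.33517760e+00,
       -1.04115793e-07,  1.57078775e+00]), 'joint_vel': array([-2.55138870e-04, -7.95463238e-05,  1.29298754e-03,  2.50434046e-04,
        1.27483184e-03, -4.15593408e-04]), 'tau': array([ 9.50412104e-04, -3.72319150e+01,  2.52408278e+01,  1.70213613e-02,
        3.44209661e-05,  8.42666736e-06]), 'eef_pos': array([ 0.17812949, -0.46642947,  0.19799182]), 'tool_rot': array([ 9.83409274e-01,  1.81397557e-01, -1.92591089e-04, -1.04385591e-03]), 'ft_force': array([-0.78295963,  0.48336213,  0.21180211]), 'ft_torque': array([ 0.00665954, -0.04838861,  0.03729329]), 'grip_width': 0.08553299365843828}
scene {'intrinsics': array([[559.48191771,   0.        , 321.97791679],
       [  0.        , 559.48191771, 243.31340082],
       [  0.        ,   0.        ,   1.        ]]), 'T': array([[-0.85386872, -0.30036353,  0.4250764 ,  1.13517787],
       [ 0.52046684, -0.4852932 ,  0.70257012,  0.93380133],
       [-0.00473976,  0.82114083,  0.57070594,  0.86732996],
       [ 0.        ,  0. 
[... 283 characters left out ...]
  [-0.99962211, -0.01773373,  0.02100361,  0.01459757],
       [ 0.0185216 ,  0.1300855 ,  0.99132977,  1.65478498],
       [ 0.        ,  0.        ,  0.        ,  1.        ]])}
{'intrinsics': array([[339.88483298,   0.        , 317.0023326 ],
       [  0.        , 339.88483298, 240.20378721],
       [  0.        ,   0.        ,   1.        ]]), 'mount': array([[ 2.26357407e-04,  9.65727078e-01,  2.59559548e-01,
         6.58174434e-02],
       [ 9.99999960e-01, -1.74262807e-04, -2.23713931e-04,
        -1.52013705e-03],
       [-1.70815026e-04,  2.59559589e-01, -9.65727079e-01,
        -1.74327081e-01],
       [ 0.00000000e+00,  0.00000000e+00,  0.00000000e+00,
         1.00000000e+00]])}
```

View pics/scene0.png

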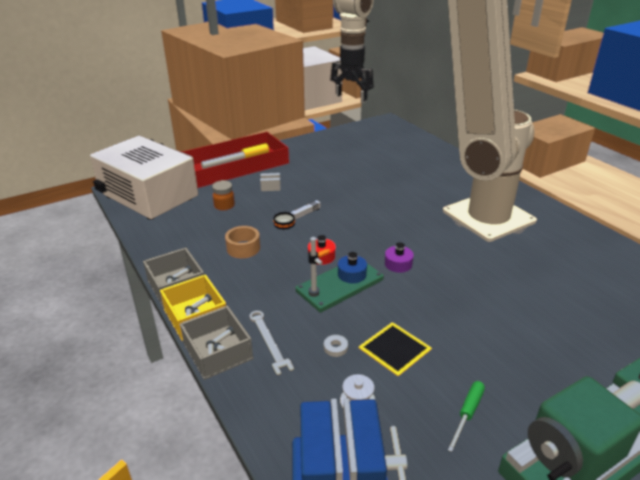

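View pics/top0.png

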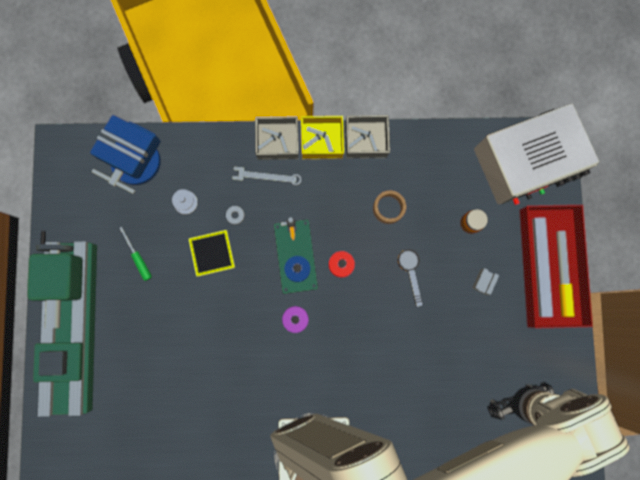

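The cap-shaped things in the top view are blue (297,268) on the green plate, red (342,263) and purple (295,319). Blue with a black knob on the fixture fits the description. I'll confirm it in a crop and measure.

```bash
cat > h.py <<'E'
import numpy as np,cv2
from workcell import monitor,cams,order
from scipy.spatial.transform import Rotation as R
def T(n,obs=None):
    i=cams.camera_info(n)
    if n!="wrist": return i["intrinsics"],i["T"]
    M=np.eye(4);M[:3,:3]=R.from_quat(obs["tool_rot"]).as_matrix();M[:3,3]=obs["eef_pos"]
    return i["intrinsics"],M@i["mount"]
def cloud(n,d,obs=None):
    K,t=T(n,obs);v,u=np.mgrid[:480,:640]
    P=np.stack([(u-K[0,2])/K[0,0]*d,-(v-K[1,2])/K[1,1]*d,-d],-1)
    return P@t[:3,:3].T+t[:3,3]
def onz(n,uv,z,obs=None):
    K,t=T(n,obs);uv=np.atleast_2d(uv).astype(float)
    r=np.stack([(uv[:,0]-K[0,2])/K[0,0],-(uv[:,1]-K[1,2])/K[1,1],-np.ones(len(uv))],-1)@t[:3,:3].T
    s=(z-t[2,3])/r[:,2];return t[:3,3]+s[:,None]*r
def proj(n,P,obs=None):
    K,t=T(n,obs);p=(np.atleast_2d(P)-t[:3,3])@t[:3,:3]
    return np.stack([K[0,0]*p[:,0]/-p[:,2]+K[0,2],K[1,1]*-p[:,1]/-p[:,2]+K[1,2]],-1)
def tool(obs):
    r=R.from_quat(obs["tool_rot"]).as_matrix(); return r,obs["eef_pos"]
E
python3 - <<'E'
from h import *
p=cv2.imread("pics/top0.png");d=np.load("pics/top0.npy");C=cloud("top",d)
s=cv2.imread("pics/scene0.png")
cv2.imwrite("pics/crop.png",np.hstack([cv2.resize(p[200:340,180:440],(780//2*1,210*1)),cv2.resize(s[220:400,290:440],(390,210))]))
cv2.imwrite("pics/cropt.png",cv2.resize(p[200:340,180:440],(780,420),interpolation=cv2.INTER_CUBIC))
cv2.imwrite("pics/crops.png",cv2.resize(s[180:400,240:460],(600,600),interpolation=cv2.INTER_CUBIC))
h=cv2.cvtColor(p,cv2.COLOR_BGR2HSV)
def seg(lo,hi,box):
    m=cv2.inRange(h,np.array(lo),np.array(hi));b=np.zeros_like(m);x0,y0,x1,y1=box;b[y0:y1,x0:x1]=255
    return m&b
for nm,lo,hi,box in [("green",(60,60,30),(90,255,255),(265,210,325,300)),("blue",(100,100,40),(125,255,255),(265,240,325,300)),("yellow",(22,100,80),(35,255,255),(180,220,245,285))]:
    m=seg(lo,hi,box);v,u=np.nonzero(m);r=cv2.minAreaRect(np.stack([u,v],-1).astype(np.float32))
    print(nm,len(u),r,cv2.boxPoints(r).tolist(),"z",np.median(C[m>0][:,2]))
def pt(u,v): print((u,v),C[v,u])
for q in [(297,268),(305,268),(408,260),(415,285),(420,302),(211,252),(290,228),(242,150)]: pt(*q)
E
```

```text
green 1837 ((295.349365234375, 256.1200866699219), (71.30232238769531, 36.34501647949219), 82.40535736083984) [[272.6244812011719, 223.1833953857422], [308.6506652832031, 218.37991333007812], [318.0742492675781, 289.0567626953125], [282.0480651855469, 293.8602600097656]] z 0.01708396972227777
blue 472 ((296.5, 268.5), (25.0, 25.0), 90.0) [[284.0, 256.0], [309.0, 256.0], [309.0, 281.0], [284.0, 281.0]] z 0.05119892310462759
yellow 600 ((211.05880737304688, 252.7646942138672), (40.13214111328125, 40.56599807739258), 77.47119140625) [[186.90586853027344, 237.5764617919922], [226.50587463378906, 228.77645874023438], [235.2117462158203, 267.95294189453125], [195.6117401123047, 276.7529296875]] z 0.0027757528089622507
(297, 268) [0.50367201 0.03635529 0.07755355]
(305, 268) [0.50500181 0.01461931 0.05392749]
(408, 260) [ 0.52546241 -0.27911607  0.0104212 ]
(415, 285) [ 0.45368393 -0.29424189  0.02029366]
(420, 302) [ 0.40580839 -0.30540604  0.02484112]
(211, 252) [0.55927178 0.28122605 0.00476427]
(290, 228) [0.60778394 0.05274573 0.11954636]
(242, 150) [8.57751079e-01 1.92616281e-01 2.19974935e-04]
```

View pics/cropt.png

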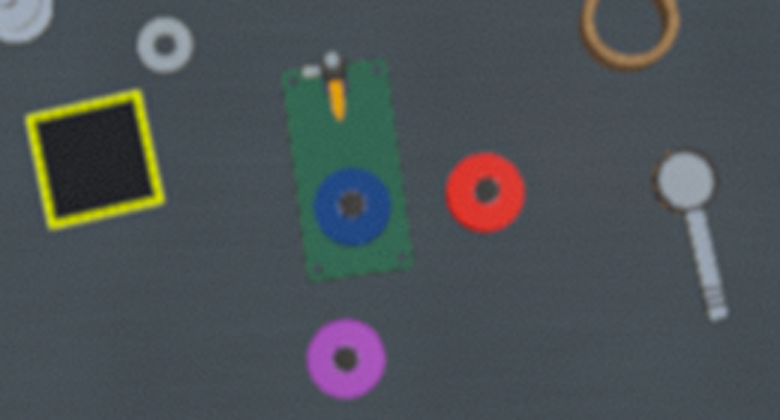

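View pics/crops.png

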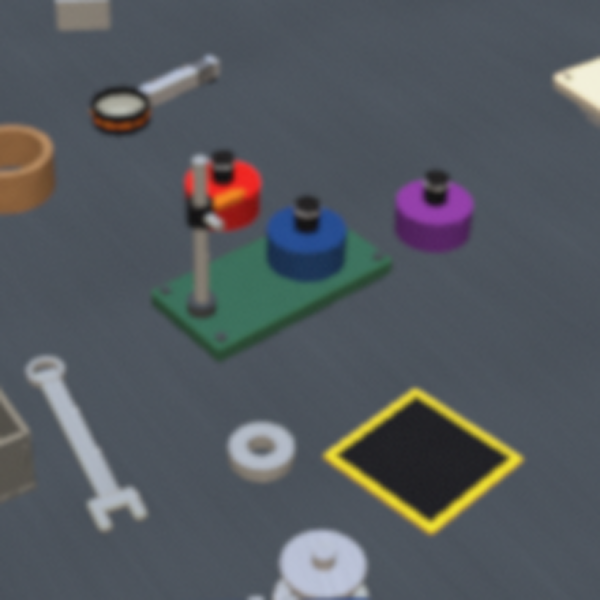

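Run:
```python
from h import *
for n in ["top","scene"]:
    p=cv2.imread(f"pics/{n}0.png");h=cv2.cvtColor(p,cv2.COLOR_BGR2HSV)
    d=np.load(f"pics/{n}0.npy");C=cloud(n,d)
    def seg(lo,hi,bx):
        m=cv2.inRange(h,np.array(lo),np.array(hi));b=np.zeros_like(m);x0,y0,x1,y1=bx;b[y0:y1,x0:x1]=255;return m&b
    top=n=="top"
    m=seg((60,60,30),(90,255,255),(265,210,325,300) if top else (290,250,390,315))
    g=C[(m>0)]; g=g[abs(g[:,2]-.018)<.004][:,:2].astype(np.float32)
    r=cv2.minAreaRect(g);print(n,"plate",r)
    m=seg((22,100,80),(35,255,255),(180,220,245,285) if top else (350,315,440,380))
    v,u=np.nonzero(m);P=onz(n,np.stack([u,v],-1),.004)[:,:2].astype(np.float32);print(" mat",cv2.minAreaRect(P))
    m=seg((100,100,40),(125,255,255),(265,240,325,300) if top else (330,240,375,290))
    g=C[m>0];g=g[abs(g[:,2]-.052)<.005];print(" cap",len(g),cv2.minEnclosingCircle(g[:,:2].astype(np.float32)),g[:,2].mean())
    # orange pointer
    m=seg((8,150,120),(20,255,255),(280,218,300,245) if top else (314,245,340,262))
    g=C[m>0];print(" ptr",len(g),g[np.argsort(g[:,0])][:4].round(4).tolist(),np.median(g,0))
    # loupe: above bench points
    if top:
        b=C[240:315,395:435].reshape(-1,3);b=b[(b[:,2]>.012)&(b[:,2]<.04)]
        hd=b[b[:,0]<0.48];print(" handle",len(hd),hd.mean(0));print(cv2.minAreaRect(hd[:,:2].astype(np.float32)));print(cv2.fitLine(hd[:,:2].astype(np.float32),cv2.DIST_L2,0,.01,.01).ravel())
        q=[[408,260]];print(" lens",onz(n,q,.018))
```

```text
top plate ((0.5439302921295166, 0.04180959239602089), (0.19997872412204742, 0.09962420165538788), 6.661800384521484)
 mat ((0.5574778914451599, 0.28105148673057556), (0.11450283229351044, 0.1143178641796112), 12.193328857421875)
 cap 372 ((0.5053406953811646, 0.03720400854945183), 0.03557766228914261) 0.051626136527276476
 ptr 30 [[0.5802, 0.0477, 0.1239], [0.5804, 0.0451, 0.1224], [0.5823, 0.0476, 0.129], [0.5823, 0.0449, 0.1283]] [0.59877867 0.04870846 0.12484101]
 handle 192 [ 0.43814736 -0.29461394  0.02217344]
((0.4289332926273346, -0.2976285219192505), (0.10759520530700684, 0.02340106852352619), 16.033119201660156)
[ 0.98025537  0.1977358   0.43814737 -0.29461396]
 lens [[ 0.52482416 -0.27776236  0.018     ]]
scene plate ((0.5493942499160767, 0.04439534991979599), (0.2010791003704071, 0.1014612540602684), 6.978909969329834)
 mat ((0.5627514123916626, 0.2841675877571106), (0.11621496826410294, 0.11490494012832642), 11.926142692565918)
 cap 319 ((0.5112400054931641, 0.040297213941812515), 0.038429874926805496) 0.050074980052283745
 ptr 61 [[0.5132, -0.0693, 0.0291], [0.5173, -0.0675, 0.0317], [0.5191, -0.0696, 0.0311], [0.5193, -0.0546, 0.0308]] [0.59550203 0.05010992 0.12225665]
```

The crop confirms blue with a black knob, standing on the green plate; the red and purple ones are decoys. The two cameras differ by about 5 mm, so I'll go above the cap and refine with the wrist camera.

Emit:
send_rows(
  moves=[
    [0,0,0,1],
    [0,0,0,1],
    [0,0,0,0.46],
    [0.02,-0.026,0,0],
    [0.02,-0.026,0,0],
    [0.02,-0.026,0,0],
    [0.02,-0.026,0,0],
    [0.02,-0.026,0,0],
    [0.02,-0.026,0,0],
    [0.02,-0.026,0,0],
    [0.02,-0.026,0,0],
    [0.02,-0.026,0,0],
    [0.02,-0.026,0,0],
    [0.02,-0.026,0,0],
    [0.02,-0.026,0,0],
    [0.02,-0.026,0,0],
    [0.02,-0.026,0,0],
    [0.02,-0.026,0,0],
    [0.02,-0.026,0,0],
    [0,0,0,0],
  ],
  claw=1,
)

```text
clock: 2.1
eef_pos: [0.4482, -0.0133, 0.1983]
tool_rot: [0.998, 0.062, -0.0, -0.0]
ft_force: [0.5, 0.2, 1.0]
grip_width: 0.0853
```

```bash
cat > w.py <<'E'
import sys
from h import *
n=sys.argv[1]
o=monitor.get_obs();p,d=cams.camera("wrist")
cv2.imwrite(f"pics/{n}.png",p);np.savez(f"pics/{n}.npz",d=d,pos=o["eef_pos"],q=o["tool_rot"])
r=R.from_quat(o["tool_rot"]).as_matrix()
print(o["clock"],o["eef_pos"],"yaw",np.arctan2(r[1,0],r[0,0]),"z",r[:,2],o["grip_width"],o["ft_force"].round(2))
E
python3 w.py w1
```

```text
2.1 [ 0.4481675  -0.01334774  0.19831975] yaw 0.12362835986010819 z [-8.23103052e-05  9.69489060e-04 -9.99999527e-01] 0.0852835562268469 [0.5  0.16 1.04]
```

View pics/w1.png

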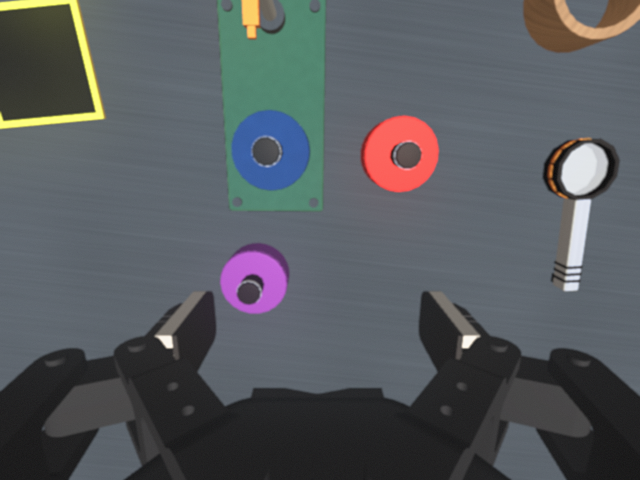

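The wrist view shows the blue cap's knob at (266,151), red at (407,155), purple at (249,292), the loupe lens at (583,168) with its handle down to (566,285), and the pointer tip at (251,37).

```bash
cat > m1.py <<'E'
import sys
from h import *
n=sys.argv[1];f=np.load(f"pics/{n}.npz");o=dict(eef_pos=f["pos"],tool_rot=f["q"]);C=cloud("wrist",f["d"],o)
p=cv2.imread(f"pics/{n}.png");h=cv2.cvtColor(p,cv2.COLOR_BGR2HSV)
def mk(lo,hi): return cv2.inRange(h,np.array(lo),np.array(hi))>0
m=mk((100,100,40),(125,255,255))
g=C[m];g=g[(abs(g[:,2]-.052)<.004)]
if len(g)>50: print("cap",len(g),cv2.minEnclosingCircle(g[:,:2].astype(np.float32)),np.median(g[:,2]))
g=C[mk((60,60,30),(90,255,255))&(abs(C[...,2]-.018)<.004)]
if len(g)>50: print("plate",cv2.minAreaRect(g[:,:2].astype(np.float32)),np.median(g[:,2]),"min/max x",g[:,0].min(),g[:,0].max())
g=C[mk((8,150,120),(20,255,255))&(C[...,2]>.08)]
if len(g)>5: print("ptr",len(g),np.median(g,0),"lowx",g[np.argsort(g[:,0])][:3])
hh=np.zeros(p.shape[:2],bool);hh[240:,:]=0
E
python3 m1.py w1
python3 - <<'E'
from h import *
f=np.load("pics/w1.npz");o=dict(eef_pos=f["pos"],tool_rot=f["q"]);C=cloud("wrist",f["d"],o)
b=C[120:300,530:630].reshape(-1,3);b=b[(b[:,2]>.019)&(b[:,2]<.03)]
hd=b[b[:,0]<.47];print("handle",len(hd),cv2.minAreaRect(hd[:,:2].astype(np.float32)),cv2.fitLine(hd[:,:2].astype(np.float32),cv2.DIST_L2,0,.01,.01).ravel(),hd[:,2].mean())
rm=b[b[:,0]>.49];print("rim",cv2.minEnclosingCircle(rm[:,:2].astype(np.float32)))
k=C[130:170,250:285].reshape(-1,3);k=k[k[:,2]>.072];print("knob",len(k),cv2.minEnclosingCircle(k[:,:2].astype(np.float32)),np.median(k[:,2]))
E
```

```text
cap 4099 ((0.5057519674301147, 0.038685690611600876), 0.03587561845779419) 0.051361407009503035
plate ((0.5416008830070496, 0.04318623244762421), (0.1951228231191635, 0.09943405538797379), 6.561379432678223) 0.017353320659160898 min/max x 0.4395822475613055 0.6435689367818167
ptr 201 [0.58520946 0.04615224 0.12494997] lowx [[ 0.51293894 -0.00392314  0.37265324]
 [ 0.51293894 -0.00392314  0.37265324]
 [ 0.51293894 -0.00392314  0.37265324]]
handle 1112 ((0.4340849220752716, -0.29455021023750305), (0.07538676261901855, 0.018394576385617256), 10.26004695892334) [ 0.97992986  0.19934255  0.43448338 -0.29293093] 0.02300780544618918
rim ((0.5224359035491943, -0.2779415547847748), 0.03487426042556763)
knob 720 ((0.5074573755264282, 0.02319720946252346), 0.027768760919570923) 0.07912712131205712
```

Emit:
send_rows(
  moves=[
    [0.0316,-0.0217,0,0],
    [0.0315,-0.0216,0,0],
    [0,0,0.03,0],
    [0,0,0.03,0],
    [0,0,0.035,0],
    [0,0,0,0],
    [0,0,0,0],
  ],
)

```text
clock: 2.85
eef_pos: [0.5035, 0.0335, 0.1039]
tool_rot: [0.998, 0.059, -0.001, 0.0]
ft_force: [0.2, 1.1, 0.9]
grip_width: 0.0858
```

```bash
python3 w.py w2;python3 m1.py w2
```

```text
2.85 [0.50346542 0.03353445 0.10390867] yaw 0.1176692696331046 z [-2.14312692e-03 -3.05630332e-04 -9.99997657e-01] 0.08581356581102852 [0.2  1.09 0.93]
cap 6500 ((0.5057473182678223, 0.03892545402050018), 0.035879191011190414) 0.05129465132907651
plate ((0.5435914993286133, 0.04344525188207626), (0.1992226243019104, 0.099660724401474), 6.561700344085693) 0.01730907303532167 min/max x 0.4399087964830828 0.6478177532705733
ptr 132 [0.61104169 0.05056029 0.12533379] lowx [[0.56864354 0.04279387 0.27809697]
 [0.57751884 0.04899288 0.12463919]
 [0.57761689 0.04768754 0.12554263]]
```

View pics/w2.png

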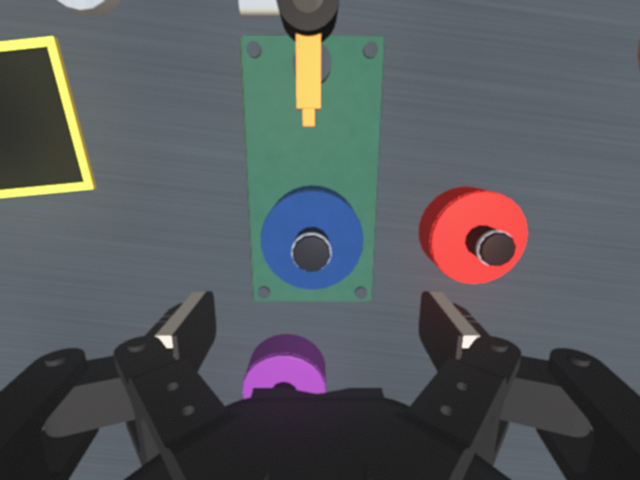

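Emit:
send_rows(
  moves=[
    [0.003,-0.004,0,0],
    [0,0,0.02,0],
    [0,0,0.02,0],
    [0,0,0.009,0],
    [0,0,0,0],
    [0,0,0,0],
  ],
)

```text
clock: 3.5
eef_pos: [0.5078, 0.0388, 0.056]
tool_rot: [0.998, 0.059, 0.001, -0.0]
ft_force: [-0.4, -0.1, -0.3]
grip_width: 0.0857
```

```bash
python3 w.py w3
```

```text
3.5 [0.50781187 0.03881807 0.05604812] yaw 0.11880458920561839 z [ 1.79486572e-03  1.70500478e-04 -9.99998375e-01] 0.085727873241524 [-0.39 -0.15 -0.27]
```

View pics/w3.png

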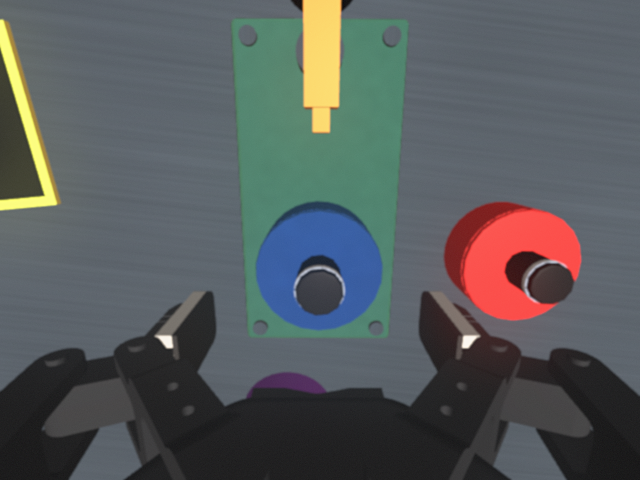

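The knob at (319,289) is centred between the fingers, so I'm closing.

Emit:
send_rows(
  moves=[
    [0,0,0,0],
    [0,0,0,0],
    [0,0,0,0],
    [0,0,0,0],
    [0,0,0,0],
    [0,0,0,0],
    [0,0,0,0],
    [0,0,0,0],
    [0,0,0,0],
    [0,0,0,0],
  ],
  claw=-1,
)

```text
clock: 4.55
eef_pos: [0.5069, 0.0387, 0.0549]
tool_rot: [0.998, 0.059, 0.0, 0.0]
ft_force: [-0.2, 0.2, -0.3]
grip_width: 0.0001
```

```bash
python3 w.py w4
```

```text
4.55 [0.50688708 0.03871154 0.05490771] yaw 0.11881513976443685 z [ 3.38382296e-05 -1.76226078e-06 -9.99999999e-01] 8.790826721929679e-05 [-0.24  0.22 -0.26]
```

View pics/w4.png

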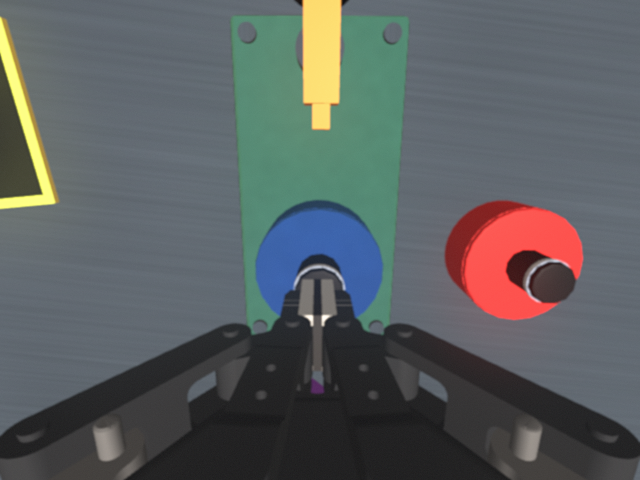

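```bash
python3 - <<'E'
from h import *
f=np.load("pics/w4.npz");o=dict(eef_pos=f["pos"],tool_rot=f["q"]);C=cloud("wrist",f["d"],o);r=R.from_quat(f["q"]).as_matrix()
for z in (0,-.019,-.038): print(z,proj("wrist",f["pos"]+r@[0,0,z],o))
L=(C-f["pos"])@r
for u in (300,311,317,325):
  for v in (270,278,285,295,305,320,340,370): print(u,v,L[v,u].round(4),end=";")
  print()
f3=np.load("pics/w3.npz");o=dict(eef_pos=f3["pos"],tool_rot=f3["q"]);C=cloud("wrist",f3["d"],o);r=R.from_quat(f3["q"]).as_matrix();L=(C-f3["pos"])@r
for q in [(319,289),(319,305),(319,240),(205,300),(205,330),(212,295),(175,330),(430,300)]: print(q,L[q[1],q[0]].round(4),C[q[1],q[0]].round(4))
E
python3 - <<'E'
import sys;sys.path.insert(0,'.')
from h import *
for n in ["scene"]:
    p,d=cams.camera(n);cv2.imwrite("pics/s4.png",cv2.resize(p[140:320,240:460],(733,600),interpolation=cv2.INTER_CUBIC))
E
```

```text
0 [[319.74296085 273.13126119]]
-0.019 [[320.04971167 286.78543585]]
-0.038 [[320.43219567 303.81066603]]
300 270 [ 0.0052 -0.0102 -0.0093];300 278 [ 0.0063 -0.0096 -0.0232];300 285 [ 0.0036 -0.0095 -0.0255];300 295 [ 0.007  -0.0085 -0.0443];300 305 [ 0.0107 -0.0077 -0.0613];300 320 [ 0.0133 -0.0069 -0.0773];300 340 [ 0.0115 -0.0065 -0.086 ];300 370 [ 0.0136 -0.0056 -0.1029];
311 270 [ 0.01   -0.0043 -0.0225];311 278 [ 0.007  -0.0043 -0.025 ];311 285 [ 0.0108 -0.004  -0.0428];311 295 [ 0.0113 -0.0038 -0.0538];311 305 [ 0.0112 -0.0037 -0.0623];311 320 [ 0.009  -0.0036 -0.0694];311 340 [ 0.0072 -0.0034 -0.079 ];311 370 [-0.0038 -0.0035 -0.0789];
317 270 [ 0.0106 -0.0015 -0.0242];317 278 [ 0.0071 -0.0015 -0.0255];317 285 [ 0.0103 -0.0015 -0.0415];317 295 [ 0.0111 -0.0015 -0.0534];317 305 [ 0.0108 -0.0015 -0.0616];317 320 [ 0.0086 -0.0015 -0.0686];317 340 [ 0.0016 -0.0015 -0.0697];317 370 [-0.0107 -0.0015 -0.0693];
325 270 [ 0.0101  0.0023 -0.0226];325 278 [ 0.0068  0.0023 -0.0247];325 285 [ 0.0108  0.0018 -0.0428];325 295 [ 0.0108  0.0016 -0.0527];325 305 [ 0.0106  0.0014 -0.0611];325 320 [ 0.012   0.0011 -0.075 ];325 340 [ 0.0084  0.001  -0.0809];325 370 [-0.0037  0.0011 -0.079 ];
(319, 289) [ 0.0006 -0.0005 -0.0232] [0.5083 0.0394 0.0792]
(319, 305) [-0.0079 -0.0005 -0.0229] [0.4999 0.0384 0.079 ]
(319, 240) [ 0.0175 -0.0004  0.0045] [0.5251 0.0413 0.0516]
(205, 300) [ 0.0103 -0.0438 -0.0562] [0.5128 0.0835 0.1123]
(205, 330) [-0.0013 -0.0442 -0.058 ] [0.5012 0.0826 0.114 ]
(212, 295) [ 0.0079 -0.0443 -0.0464] [0.5104 0.0837 0.1025]
(175, 330) [ 0.0111 -0.0456 -0.0796] [0.5133 0.0854 0.1357]
(430, 300) [ 0.01    0.0414 -0.0555] [ 0.5225 -0.0012  0.1115]
```

View pics/s4.png

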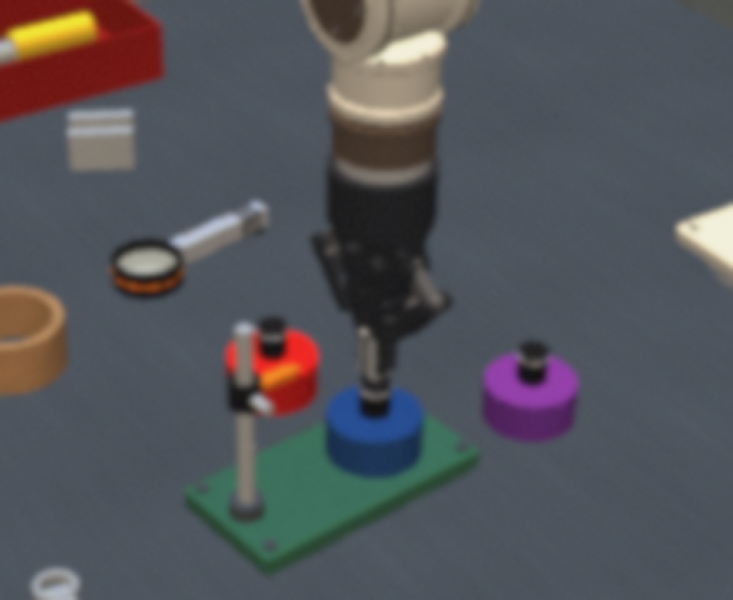

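The fingers shut at zero width. Both views show the real fingertips just above the knob, about 30 mm higher than the reported TCP. I'll measure that offset.

Run:
```python
from h import *
f=np.load("pics/w4.npz");o=dict(eef_pos=f["pos"],tool_rot=f["q"]);C=cloud("wrist",f["d"],o);r=R.from_quat(f["q"]).as_matrix()
L=(C-f["pos"])@r
for u in (306,328): print(u,[(v,)+tuple((L[v,u]*1000).round(1)) for v in range(260,306,3)])
p=cv2.imread("pics/w4.png");cv2.imwrite("pics/w4c.png",cv2.resize(p[180:400,240:400],(436,600),interpolation=cv2.INTER_CUBIC))
# triangulate tip using scene + top
q,d=cams.camera("top");cv2.imwrite("pics/t4.png",cv2.resize(q[220:320,240:360],(720,600),interpolation=cv2.INTER_CUBIC))
for n in("scene","top"):
  print(n,[proj(n,f["pos"]+r@np.array([0,0,z])).round(1).tolist() for z in (0,-.02,-.035,-.05)])
```

```text
306 [(260, np.float64(8.1), np.float64(-7.4), np.float64(-1.7)), (263, np.float64(7.9), np.float64(-7.2), np.float64(-5.9)), (266, np.float64(8.1), np.float64(-7.1), np.float64(-11.4)), (269, np.float64(9.6), np.float64(-6.8), np.float64(-19.9)), (272, np.float64(8.4), np.float64(-6.8), np.float64(-20.7)), (275, np.float64(7.7), np.float64(-6.7), np.float64(-23.1)), (278, np.float64(6.6), np.float64(-6.7), np.float64(-24.1)), (281, np.float64(10.4), np.float64(-6.2), np.float64(-37.3)), (284, np.float64(10.6), np.float64(-6.1), np.float64(-41.2)), (287, np.float64(10.9), np.float64(-6.0), np.float64(-45.1)), (290, np.float64(10.9), np.float64(-5.9), np.float64(-48.1)), (293, np.float64(10.8), np.float64(-5.8), np.float64(-50.8)), (296, np.float64(10.8), np.float64(-5.7), np.float64(-53.7)), (299, np.float64(10.5), np.float64(-5.7), np.float64(-55.8)), (302, np.float64(10.9), np.float64(-5.6), np.float64(-59.2)), (305, np.float64(10.7), np.float64(-5.5), np.float64(-61.2))]
328 [(260, np.float64(9.8), np.float64(4.2), np.float64(-6.8)), (263, np.float64(9.6), np.float64(4.1), np.float
[... 318 characters left out ...]
, np.float64(10.8), np.float64(3.2), np.float64(-38.4)), (284, np.float64(10.6), np.float64(3.1), np.float64(-41.2)), (287, np.float64(10.8), np.float64(3.0), np.float64(-45.0)), (290, np.float64(10.5), np.float64(2.9), np.float64(-47.2)), (293, np.float64(10.8), np.float64(2.8), np.float64(-50.9)), (296, np.float64(11.0), np.float64(2.7), np.float64(-54.1)), (299, np.float64(10.3), np.float64(2.7), np.float64(-55.3)), (302, np.float64(10.5), np.float64(2.6), np.float64(-58.3)), (305, np.float64(10.8), np.float64(2.5), np.float64(-61.5))]
scene [[[352.6, 261.4]], [[352.8, 254.8]], [[353.0, 249.7]], [[353.2, 244.6]]]
top [[[296.2, 267.5]], [[296.1, 266.9]], [[296.0, 266.5]], [[295.9, 266.1]]]
```

View pics/w4c.png

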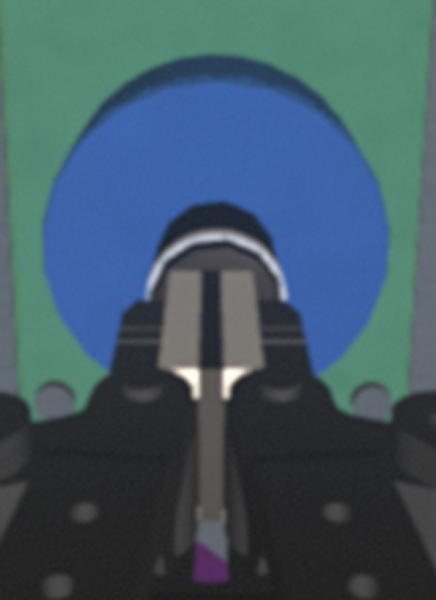

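Emit:
send_rows(
  moves=[
    [0,0,0,0],
    [0,0,0,0],
    [0,0,0,0],
    [0,0,0,0],
    [0,0,0,0],
    [0,0,0,0],
    [0,0,0,0],
    [0,0,0.01,0],
    [0,0,0.01,0],
    [0,0,0.01,0],
    [0,0,0,0],
    [0,0,0,0],
  ],
  claw=1,
)

```text
clock: 5.9
eef_pos: [0.5062, 0.0386, 0.0242]
tool_rot: [0.998, 0.059, -0.001, 0.0]
ft_force: [0.2, 0.6, -0.1]
grip_width: 0.0856
```

```bash
python3 w.py w5;  python3 - <<'E'
from h import *
f=np.load("pics/w5.npz");o=dict(eef_pos=f["pos"],tool_rot=f["q"]);C=cloud("wrist",f["d"],o);r=R.from_quat(f["q"]).as_matrix()
L=(C-f["pos"])@r
for u in (208,212,425,430): print(u,[(v,)+tuple((C[v,u]*1000).round(0).astype(int).tolist())+tuple((L[v,u]*1000).round(0).astype(int).tolist()) for v in range(280,310,4)])
E
```

```text
5.9 [0.50624862 0.03864844 0.02418519] yaw 0.11878560107160031 z [-1.59834791e-03 -1.30119323e-04 -9.99998714e-01] 0.08557005969363506 [ 0.24  0.61 -0.15]
208 [(280, 484, 107, -2, -14, -70, 26), (284, 482, 106, 0, -16, -70, 24), (288, 479, 106, -1, -19, -70, 25), (292, 512, 84, 74, 11, -44, -50), (296, 511, 84, 76, 10, -44, -52), (300, 509, 83, 76, 8, -44, -52), (304, 508, 83, 77, 7, -44, -53), (308, 506, 83, 76, 5, -44, -52)]
212 [(280, 485, 104, 0, -14, -67, 24), (284, 481, 104, -2, -17, -68, 26), (288, 479, 104, -1, -20, -68, 26), (292, 511, 83, 72, 10, -44, -47), (296, 509, 83, 71, 8, -44, -47), (300, 508, 83, 72, 6, -44, -48), (304, 506, 83, 72, 5, -44, -48), (308, 504, 83, 72, 3, -44, -48)]
425 [(280, 500, -29, -1, -14, 66, 25), (284, 498, -29, -1, -17, 66, 25), (288, 495, -30, -1, -20, 67, 25), (292, 522, -1, 74, 11, 41, -50), (296, 520, -1, 74, 9, 41, -50), (300, 519, -1, 75, 8, 41, -51), (304, 517, -2, 75, 6, 41, -51), (308, 515, -2, 74, 4, 42, -50)]
430 [(280, 501, -32, 0, -14, 69, 25), (284, 498, -33, -2, -17, 70, 26), (288, 495, -33, -1, -19, 70, 25), (292, 522, -3, 75, 11, 43, -50), (296, 522, -2, 78, 11, 42, -53), (300, 521, -2, 79, 10, 42, -55), (304, 519, -2, 79, 8, 42, -55), (308, 518, -1, 81, 7, 41, -57)]
```

View pics/w5.png

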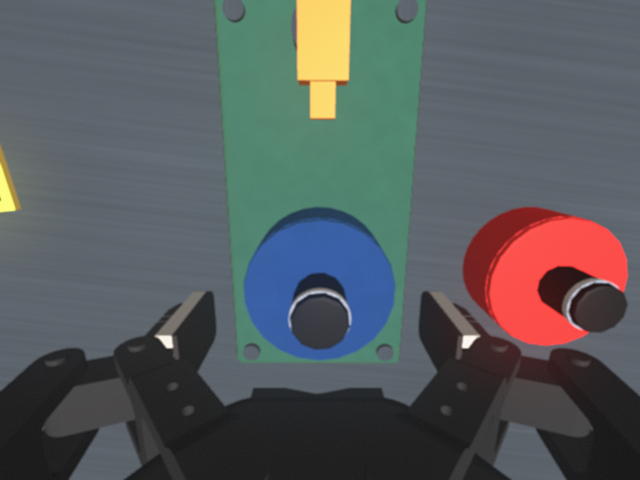

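Emit:
send_rows(
  moves=[
    [0,0,0.005,0],
    [0,0,0,0],
    [0,0,0,0],
    [0,0,0,0],
    [0,0,0,0],
    [0,0,0,0],
    [0,0,0,0],
    [0,0,0,0],
    [0,0,0,0],
  ],
  claw=-1,
)

```text
clock: 6.85
eef_pos: [0.5073, 0.0388, 0.0203]
tool_rot: [0.998, 0.059, 0.001, -0.0]
ft_force: [-0.5, 0.3, 4.8]
grip_width: 0.0224
```

```bash
python3 w.py w6
```

```text
6.85 [0.50733416 0.03876128 0.02033167] yaw 0.11885050852931406 z [ 1.05309330e-03  1.06005877e-04 -9.99999440e-01] 0.02240774705131609 [-0.5   0.35  4.78]
```

View pics/w6.png

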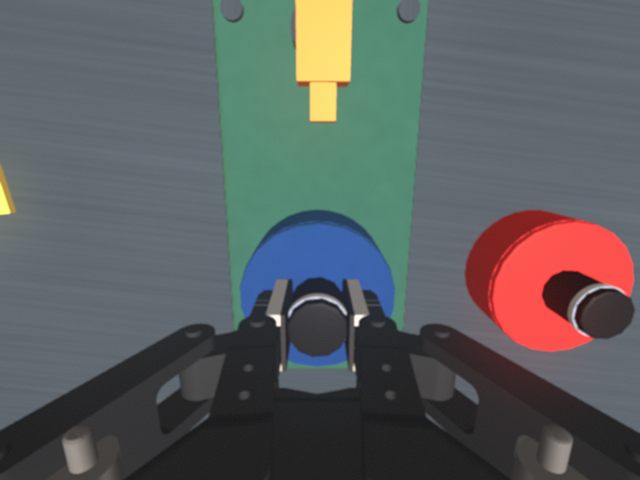

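Emit:
send_rows(
  moves=[
    [0,0,-0.01,0],
    [0,0,-0.015,0],
    [0,0,-0.02,0],
    [0,0,-0.02,0],
    [0,0,-0.02,0],
    [0,0,0,0],
    [0,0,0,0],
  ],
)

```text
clock: 7.6
eef_pos: [0.5066, 0.0386, 0.1046]
tool_rot: [0.998, 0.059, -0.0, 0.0]
ft_force: [0.7, -0.2, -1.2]
grip_width: 0.0222
```

```bash
python3 w.py w7
```

```text
7.6 [0.506556   0.03864448 0.10458816] yaw 0.11876348202090689 z [-2.89917499e-04 -5.95120909e-05 -9.99999956e-01] 0.02217838880136821 [ 0.71 -0.25 -1.17]
```

View pics/w7.png

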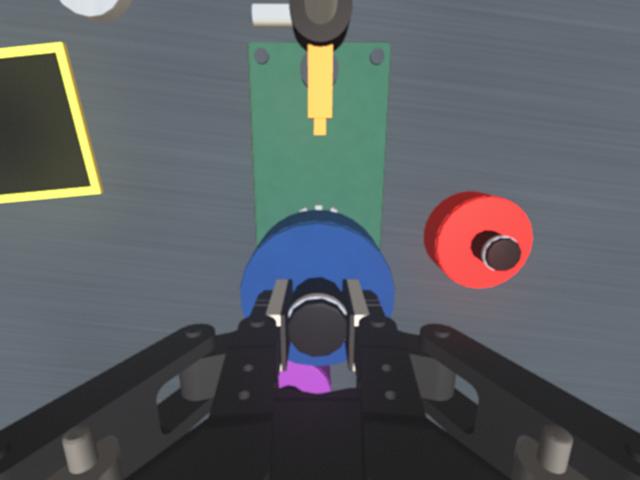

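The cap is held and the sprocket teeth show at (318,209). Now carrying it to the mat.

Emit:
send_rows(
  moves=[
    [0.005,-0.015,0,0],
    [0.0098,-0.0293,0,0],
    [0.0098,-0.0293,0,0],
    [0.0098,-0.0293,0,0],
    [0.0098,-0.0293,0,0],
    [0.0098,-0.0293,0,0],
    [0.0098,-0.0293,0,0],
    [0.0098,-0.0293,0,0],
    [0.005,-0.0145,0,0],
    [0,0,0,0],
    [0,0,0,0],
    [0,0,0,0],
  ],
)

```text
clock: 8.85
eef_pos: [0.5612, 0.1866, 0.1125]
tool_rot: [0.99, 0.138, -0.006, -0.04]
ft_force: [-0.4, -0.4, -1.7]
grip_width: 0.0226
```

```bash
python3 w.py w8
python3 - <<'E'
from h import *
for n in("top","scene"):
    p,d=cams.camera(n);cv2.imwrite(f"pics/{n}8.png",p);np.save(f"pics/{n}8.npy",d)
E
```

```text
8.85 [0.56116816 0.18660189 0.11250337] yaw 0.276328199370389 z [-0.02344873  0.07691335 -0.996762  ] 0.022576372054092124 [-0.4  -0.37 -1.67]
```

View pics/w8.png

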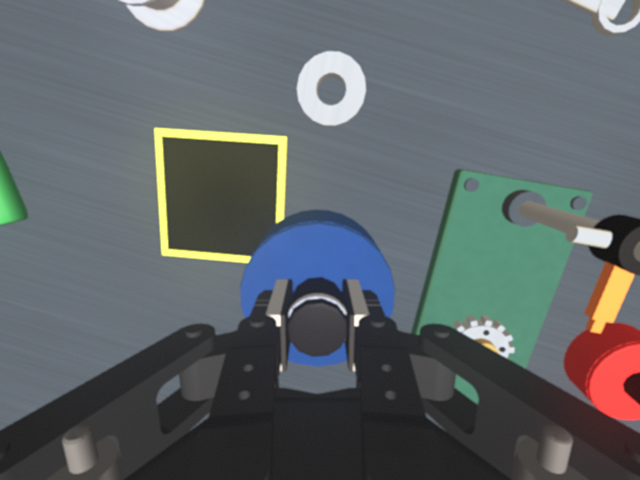

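View pics/top8.png

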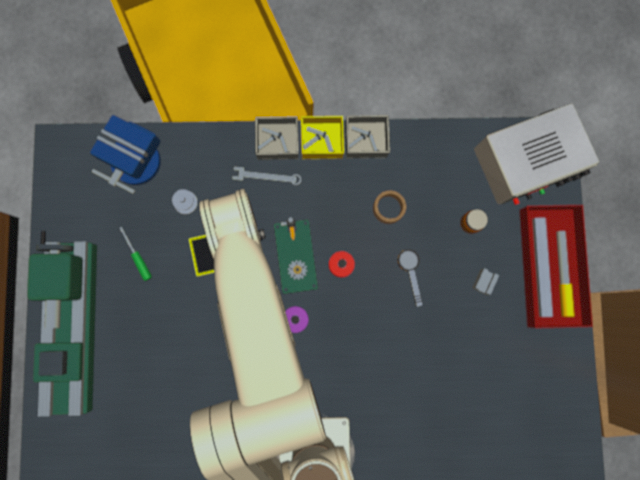

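The arm came up short and tilted: TCP at y=0.187 with about 4.6° of tilt. I'll check the joints.

Run:
```python
from h import *
o=monitor.get_obs();print(o["joint_pos"].round(3),o["joint_vel"].round(3),o["eef_pos"],o["tau"].round(1))
```

```text
[0.275 0.469 0.105 1.208 0.081 3.141] [ 0.001  0.001  0.002  0.    -0.001 -0.   ] [0.56138489 0.18654596 0.11280264] [  0.1 -47.8  24.9   0.    0.3   0. ]
```

Joint 6 is at its limit of 3.141, and yaw = j1 − j6 + π, so I need more yaw here. I'll turn in the negative tool sense.

Emit:
send_rows(
  moves=[
    [0,0,0,-1],
    [0,0,0,-1],
    [0,0,0,-1],
    [0,0,0,-1],
    [0,0,0,-1],
    [0,0,0,0],
    [0,0,0,0],
  ],
)

```text
clock: 9.7
eef_pos: [0.5615, 0.1868, 0.1128]
tool_rot: [0.925, 0.377, 0.004, -0.04]
ft_force: [0.3, 0.6, -1.2]
grip_width: 0.0223
```

```bash
python3 w.py w9;python3 - <<'E'
from h import *
o=monitor.get_obs();print(o["joint_pos"].round(3))
E
```

```text
9.7 [0.56152909 0.18683509 0.11284328] yaw 0.7729527146894924 z [-0.02264293  0.07743542 -0.99674021] 0.022342203649064363 [ 0.31  0.64 -1.21]
[0.276 0.469 0.105 1.208 0.081 2.642]
```

View pics/w9.png

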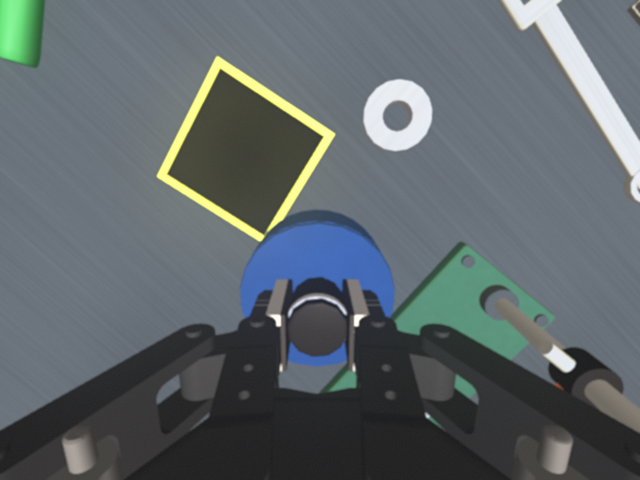

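The tilt (tool z leaning +y, j5 = 0.081) came from j6's upper limit, and plain commands can't undo it. Pushing gently against j6's lower limit should swing j5 back. The cap is round and in clear air, so I'll spin it there.

Emit:
send_rows(
  moves=[
    [0,0,0,-1],
    [0,0,0,-1],
    [0,0,0,-1],
    [0,0,0,-1],
    [0,0,0,-1],
    [0,0,0,-1],
    [0,0,0,-1],
    [0,0,0,-1],
    [0,0,0,-1],
    [0,0,0,-1],
    [0,0,0,-1],
    [0,0,0,-1],
    [0,0,0,-1],
    [0,0,0,-1],
    [0,0,0,-1],
    [0,0,0,-1],
    [0,0,0,-1],
    [0,0,0,-1],
    [0,0,0,-1],
    [0,0,0,-1],
  ],
)

```text
clock: 11.75
eef_pos: [0.5615, 0.1871, 0.1127]
tool_rot: [0.18, 0.983, 0.036, -0.018]
ft_force: [0.5, 0.3, -1.2]
grip_width: 0.0221
```

Emit:
send_rows(
  moves=[
    [0,0,0,-1],
    [0,0,0,-1],
    [0,0,0,-1],
    [0,0,0,-1],
    [0,0,0,-1],
    [0,0,0,-1],
    [0,0,0,-1],
    [0,0,0,-1],
    [0,0,0,-1],
    [0,0,0,-1],
    [0,0,0,-1],
    [0,0,0,-1],
    [0,0,0,-1],
    [0,0,0,-1],
    [0,0,0,-1],
    [0,0,0,-1],
    [0,0,0,-1],
    [0,0,0,-1],
    [0,0,0,-1],
    [0,0,0,-1],
  ],
)

```text
clock: 13.75
eef_pos: [0.5615, 0.1871, 0.1128]
tool_rot: [0.73, -0.682, -0.035, -0.021]
ft_force: [0.4, -0.9, -1.7]
grip_width: 0.0222
```

Emit:
send_rows(
  moves=[
    [0,0,0,-1],
    [0,0,0,-1],
    [0,0,0,-1],
    [0,0,0,-1],
    [0,0,0,-1],
    [0,0,0,-1],
    [0,0,0,-1],
    [0,0,0,-1],
    [0,0,0,-1],
    [0,0,0,-1],
    [0,0,0,-1],
    [0,0,0,-1],
    [0,0,0,-1],
    [0,0,0,-1],
    [0,0,0,-1],
    [0,0,0,-1],
    [0,0,0,-1],
    [0,0,0,-1],
  ],
)

```text
clock: 15.55
eef_pos: [0.5604, 0.1912, 0.1127]
tool_rot: [0.989, 0.142, -0.005, -0.038]
ft_force: [0.1, -0.4, -2.1]
grip_width: 0.0224
```

```bash
cat > st.py <<'E'
from h import *
o=monitor.get_obs();r=R.from_quat(o["tool_rot"]).as_matrix()
print(round(float(o["clock"]),2),o["joint_pos"].round(3),o["eef_pos"].round(4),"yaw",round(float(np.arctan2(r[1,0],r[0,0])),4),"z",r[:,2].round(4),"w",round(float(o["grip_width"]),4),o["ft_force"].round(1))
E
python3 st.py
```

```text
15.55 [ 0.285  0.468  0.104  1.206  0.076 -3.142] [0.5604 0.1912 0.1127] yaw 0.2855 z [-0.0209  0.0735 -0.9971] w 0.0224 [ 0.1 -0.4 -2.1]
```

Emit:
send_rows(
  moves=[
    [0,0,0,-0.5],
    [0,0,0,-0.5],
  ],
)

```text
clock: 15.75
eef_pos: [0.5518, 0.217, 0.1127]
tool_rot: [0.985, 0.17, -0.001, -0.028]
ft_force: [-0.1, -0.2, -1.2]
grip_width: 0.0225
```

```bash
python3 st.py
```

```text
15.75 [ 0.343  0.464  0.099  1.197  0.055 -3.14 ] [0.5518 0.217  0.1127] yaw 0.3419 z [-0.0111  0.0544 -0.9985] w 0.0225 [-0.1 -0.2 -1.2]
```

Emit:
send_rows(
  moves=[
    [0,0,0,-0.5],
    [0,0,0,-0.5],
    [0,0,0,0],
  ],
)

```text
clock: 16.05
eef_pos: [0.5412, 0.243, 0.1126]
tool_rot: [0.98, 0.2, 0.003, -0.018]
ft_force: [-1.0, -0.5, -1.6]
grip_width: 0.0225
```

```bash
python3 st.py
```

```text
16.05 [ 0.403  0.461  0.094  1.192  0.034 -3.14 ] [0.5412 0.243  0.1126] yaw 0.4016 z [-0.0018  0.0361 -0.9993] w 0.0225 [-1.  -0.5 -1.6]
```

The tilt is now 2°. I'll place the cap with that (it settles on release) and remove the rest with the empty gripper.

Emit:
send_rows(
  moves=[
    [0,0,0,1],
    [0,0,0,1],
    [0.012,-0.017,0,0],
    [0.0116,-0.017,0,0],
    [0,0,0.02,0],
    [0,0,0.02,0],
    [0,0,0.02,0],
    [0,0,0,0],
    [0,0,0,0],
  ],
)

```text
clock: 16.95
eef_pos: [0.5586, 0.2802, 0.0539]
tool_rot: [0.995, 0.098, 0.0, -0.018]
ft_force: [-0.9, 0.8, -1.2]
grip_width: 0.0222
```

```bash
python3 st.py; python3 w.py w10
python3 - <<'E'
from h import *
p,d=cams.camera("scene");cv2.imwrite("pics/s10.png",cv2.resize(p[220:400,300:480],(600,600),interpolation=cv2.INTER_CUBIC))
f=np.load("pics/w10.npz");o=dict(eef_pos=f["pos"],tool_rot=f["q"])
a=cv2.imread("pics/w10.png")
for pt in ((.5575,.281,.004),(.5628,.284,.004)):
    q=proj("wrist",pt,o)[0];cv2.circle(a,tuple(int(x) for x in q),4,(0,0,255),1)
cv2.imwrite("pics/w10b.png",a)
h=cv2.cvtColor(a,cv2.COLOR_BGR2HSV);m=cv2.inRange(h,(22,90,60),(35,255,255));v,u=np.nonzero(m[:330]);P=onz("wrist",np.stack([u,v],-1),.004,o)[:,:2].astype(np.float32);P=P[np.hypot(P[:,0]-.56,P[:,1]-.28)<.1];print(cv2.minAreaRect(P),len(P))
E
```

```text
16.95 [ 0.447  0.566  0.108  1.099  0.033 -2.891] [0.5586 0.2802 0.0539] yaw 0.197 z [-0.0025  0.0351 -0.9994] w 0.0222 [-0.9  0.8 -1.2]
16.95 [0.55858945 0.28020112 0.05387039] yaw 0.19704980990707116 z [-0.00253344  0.03514336 -0.99937907] 0.022180185607805086 [-0.87  0.76 -1.2 ]
((0.5589120984077454, 0.28331661224365234), (0.11046668142080307, 0.11074686050415039), 12.062334060668945) 4237
```

View pics/w10b.png

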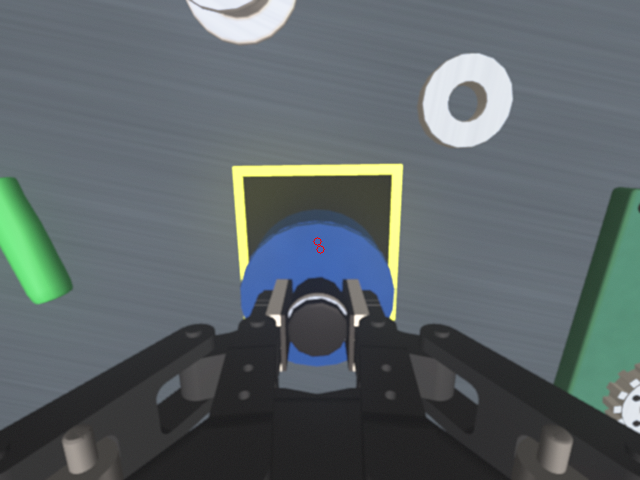

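View pics/s10.png

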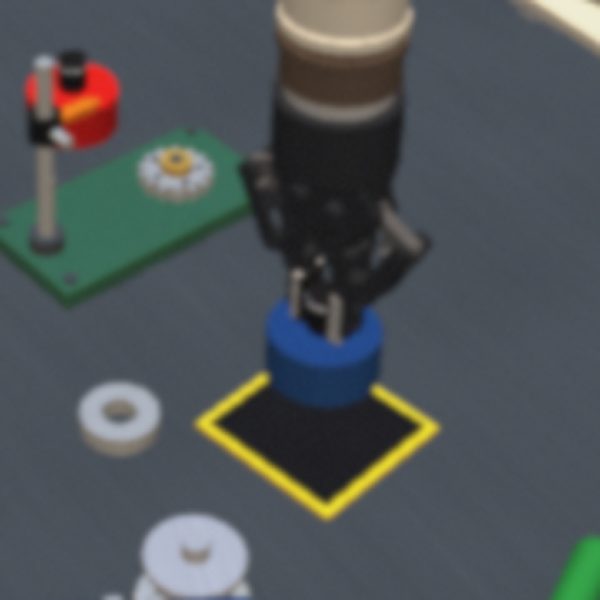

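Emit:
send_rows(
  moves=[
    [0,0,0.02,0],
    [0,0,0.015,0],
    [0,0,0.007,0],
    [0,0,0.002,0],
    [0,0,0,0],
  ],
)

```text
clock: 17.55
eef_pos: [0.5594, 0.2822, 0.0107]
tool_rot: [0.995, 0.098, 0.001, -0.018]
ft_force: [0.4, -0.8, -1.4]
grip_width: 0.0223
```

```bash
python3 st.py
```

```text
17.55 [ 0.45   0.608  0.058  1.006  0.033 -2.889] [0.5594 0.2822 0.0107] yaw 0.1969 z [-6.000e-04  3.630e-02 -9.993e-01] w 0.0223 [ 0.4 -0.8 -1.4]
```

Emit:
send_rows(
  moves=[
    [0,0,0.002,0],
    [0,0,0.001,0],
    [0,0,0,0],
    [0,0,0,0],
  ],
)

```text
clock: 17.95
eef_pos: [0.5594, 0.2823, 0.0076]
tool_rot: [0.995, 0.098, 0.002, -0.018]
ft_force: [-0.1, 0.4, 0.2]
grip_width: 0.022
```

```bash
python3 st.py
```

```text
17.95 [ 0.45   0.611  0.055  0.999  0.033 -2.889] [0.5594 0.2823 0.0076] yaw 0.1971 z [-4.000e-04  3.640e-02 -9.993e-01] w 0.022 [-0.1  0.4  0.2]
```

Contact: the force rose by about 1.6 N. Releasing.

Emit:
send_rows(
  moves=[
    [0,0,0.001,0],
    [0,0,0,0],
    [0,0,0,0],
    [0,0,0,0],
    [0,0,0,0],
    [0,0,0,0],
    [0,0,0,0],
    [0,0,0,0],
    [0,0,-0.02,0],
    [0,0,-0.04,0],
    [0,0,-0.04,0],
    [0,0,0,0],
  ],
  claw=1,
)

```text
clock: 19.15
eef_pos: [0.5632, 0.2804, 0.1131]
tool_rot: [0.995, 0.098, 0.007, -0.02]
ft_force: [0.2, -0.0, 0.8]
grip_width: 0.0854
```

```bash
python3 st.py; python3 w.py w11
```

```text
19.15 [ 0.444  0.519  0.189  1.215  0.033 -2.894] [0.5632 0.2804 0.1131] yaw 0.1968 z [ 0.0098  0.0413 -0.9991] w 0.0854 [ 0.2 -0.   0.8]
19.15 [0.56321457 0.28040648 0.11309743] yaw 0.19679987484937705 z [ 0.00978205  0.04127322 -0.99910001] 0.08535453257708783 [ 0.17 -0.03  0.81]
```

View pics/w11.png

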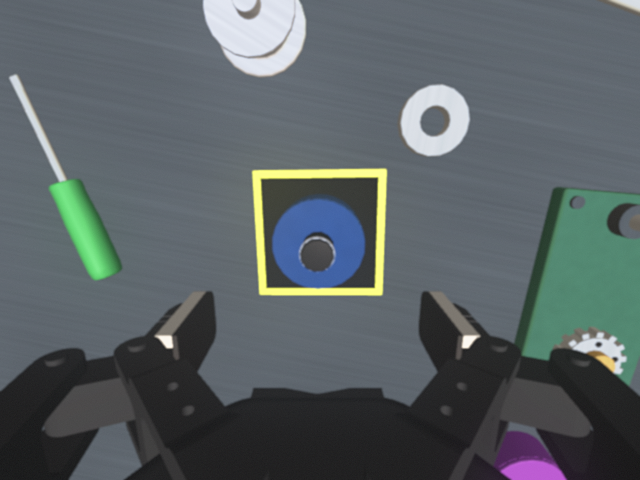

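```bash
python3 w.py w12
python3 - <<'E'
from h import *
f=np.load("pics/w12.npz");o=dict(eef_pos=f["pos"],tool_rot=f["q"]);C=cloud("wrist",f["d"],o)
a=cv2.imread("pics/w12.png");h=cv2.cvtColor(a,cv2.COLOR_BGR2HSV)
m=cv2.inRange(h,(22,90,60),(35,255,255));m[330:]=0
P=C[m>0];P=P[abs(P[:,2]-.004)<.01][:,:2].astype(np.float32);print("mat",cv2.minAreaRect(P))
g=C[(cv2.inRange(h,(100,100,40),(125,255,255))>0)];g=g[(g[:,2]>.033)&(g[:,2]<.045)];print("cap",cv2.minEnclosingCircle(g[:,:2].astype(np.float32)),g[:,2].min(),g[:,2].max(),np.median(g[:,2]))
A=np.c_[g[:,:2],np.ones(len(g))];print("plane",np.linalg.lstsq(A,g[:,2],rcond=None)[0])
E
python3 st.py
```

```text
19.2 [0.56164918 0.27970438 0.11003642] yaw 0.1968505289978932 z [ 0.00574038  0.03935393 -0.99920885] 0.0852105916573741 [ 0.89 -0.75 -0.83]
mat ((0.5577867031097412, 0.28337669372558594), (0.1126151829957962, 0.1131124496459961), 11.99409294128418)
cap ((0.5580912828445435, 0.28300684690475464), 0.03598454222083092) 0.033022759746319186 0.04432989675374377 0.03732535329969061
plane [-0.00316921  0.00031316  0.03900265]
19.25 [ 0.444  0.523  0.182  1.212  0.033 -2.894] [0.5599 0.2789 0.1075] yaw 0.1969 z [ 0.0014  0.0372 -0.9993] w 0.0856 [ 0.5 -0.2 -0.7]
```

The cap stands level, within a millimetre of the mat's centre. Next I'll remove the rest of the tilt at azimuth ≈ 0, where the push direction is opposite to it.

Emit:
send_rows(
  moves=[
    [0,0,-0.04,1],
    [0,0,-0.04,1],
    [0,0,-0.02,1],
    [-0.0121,0.0347,0,0],
    [-0.0121,0.0347,0,0],
    [-0.0121,0.0347,0,0],
    [-0.0121,0.0347,0,0],
    [-0.0121,0.0347,0,0],
    [-0.0121,0.0347,0,0],
    [-0.0121,0.0347,0,0],
    [-0.0121,0.0347,0,0],
    [-0.0121,0.0347,0,0],
    [0,0,0,0],
    [0,0,0,0],
  ],
)

```text
clock: 20.65
eef_pos: [0.4177, -0.0247, 0.1942]
tool_rot: [0.998, -0.052, -0.003, -0.018]
ft_force: [0.6, -0.4, -0.3]
grip_width: 0.0855
```

```bash
python3 st.py
```

```text
20.65 [-0.088  0.088 -0.193  1.297  0.036 -3.125] [ 0.4177 -0.0247  0.1942] yaw -0.1048 z [-0.0039  0.0364 -0.9993] w 0.0855 [ 0.6 -0.4 -0.3]
```

Emit:
send_rows(
  moves=[
    [0,0,0,-0.5],
    [0,0,0,-0.5],
    [0,0,0,-0.5],
    [0,0,0,0],
    [0,0,0,0],
  ],
)

```text
clock: 21.15
eef_pos: [0.4196, 0.0086, 0.195]
tool_rot: [1.0, 0.006, -0.001, -0.005]
ft_force: [0.2, 0.0, -0.5]
grip_width: 0.0854
```

```bash
python3 st.py
```

```text
21.15 [ 0.013  0.085 -0.193  1.294  0.01  -3.141] [0.4196 0.0086 0.195 ] yaw 0.0118 z [-0.0019  0.0097 -1.    ] w 0.0854 [ 0.2  0.  -0.5]
```

Emit:
send_rows(
  moves=[
    [0,0,0,-0.5],
    [0,0,0,0],
    [0,0,0,0],
  ],
)

```text
clock: 21.45
eef_pos: [0.419, 0.019, 0.1952]
tool_rot: [1.0, 0.022, -0.001, 0.0]
ft_force: [-1.4, 0.0, -0.1]
grip_width: 0.0856
```

```bash
python3 st.py
```

```text
21.45 [ 0.045  0.084 -0.194  1.294 -0.    -3.141] [0.419  0.019  0.1952] yaw 0.0445 z [-1.1e-03 -2.0e-04 -1.0e+00] w 0.0856 [-1.4  0.  -0.1]
```

Tilt removed: j5 = 0 and tool z = (−0.001, 0, −1). Before the loupe grasp I'll check the fingertip height at a narrow opening from the w6 depth, and get the loupe pose from earlier data.

Run:
```python
from h import *
f=np.load("pics/w7.npz");o=dict(eef_pos=f["pos"],tool_rot=f["q"]);C=cloud("wrist",f["d"],o);r=R.from_quat(f["q"]).as_matrix()
L=(C-f["pos"])@r*1000
for u in (276,280,284,350,354,358): print(u,[(v,)+tuple(L[v,u].round(0).astype(int).tolist()) for v in range(274,312,4)])
# loupe from w1
f=np.load("pics/w1.npz");o=dict(eef_pos=f["pos"],tool_rot=f["q"]);C=cloud("wrist",f["d"],o)
a=cv2.imread("pics/w1.png")
b=C[195:300,545:600].reshape(-1,3);b=b[(b[:,2]>.021)&(b[:,2]<.026)]
ax=np.array([.98,.199]);nx=np.array([-.199,.98])
s=b[:,:2]@ax;t=b[:,:2]@nx
for lo in np.arange(s.min(),s.max(),.012):
    k=(s>=lo)&(s<lo+.012)
    if k.sum()>5: print(round(lo,3),k.sum(),t[k].min().round(4),t[k].max().round(4),b[k,2].mean().round(4))
g=C[130:210,540:625].reshape(-1,3);g=g[(g[:,2]>.0215)&(g[:,2]<.027)&(g[:,0]>.485)];print("rim",len(g),cv2.minEnclosingCircle(g[:,:2].astype(np.float32)))
```

```text
276 [(274, 11, -20, -30), (278, 9, -20, -31), (282, 10, -19, -38), (286, 10, -18, -43), (290, 11, -18, -49), (294, 11, -18, -52), (298, 11, -17, -55), (302, 11, -17, -59), (306, 10, -16, -61), (310, 11, -16, -66)]
280 [(274, 11, -18, -30), (278, 9, -18, -32), (282, 10, -17, -39), (286, 10, -17, -43), (290, 11, -16, -48), (294, 11, -16, -52), (298, 11, -15, -57), (302, 11, -15, -60), (306, 11, -15, -63), (310, 11, -14, -65)]
284 [(274, 11, -16, -31), (278, 9, -16, -31), (282, 11, -15, -40), (286, 11, -15, -43), (290, 11, -15, -48), (294, 10, -14, -51), (298, 11, -14, -56), (302, 10, -14, -58), (306, 11, -13, -63), (310, 11, -13, -65)]
350 [(274, 11, 13, -31), (278, 9, 13, -31), (282, 11, 13, -39), (286, 10, 12, -43), (290, 11, 12, -49), (294, 10, 11, -51), (298, 11, 11, -56), (302, 11, 11, -60), (306, 11, 10, -63), (310, 11, 10, -65)]
354 [(274, 11, 15, -31), (278, 9, 15, -30), (282, 11, 14, -40), (286, 10, 14, -43), (290, 11, 13, -48), (294, 11, 13, -52), (298, 11, 12, -56), (302, 11, 12, -60), (306, 10, 12, -61), (310, 11, 11, -66)]
358 [(274, 11, 17, -31), (278, 9, 17, -31), (282, 11, 16, -41), (286, 10, 16, -43), (290, 11, 15, -48), (294, 11, 14, -52), (298, 11, 14, -56), (302, 10, 14, -59), (306, 11, 13, -62), (310, 11, 13, -66)]
0.329 149 -0.3835 -0.3659 0.0232
0.341 165 -0.3839 -0.3653 0.0233
0.353 161 -0.3833 -0.3664 0.0233
0.365 165 -0.3831 -0.366 0.0232
0.377 172 -0.3833 -0.3668 0.0233
0.389 170 -0.3829 -0.3667 0.0233
0.401 176 -0.3836 -0.3669 0.0233
0.413 185 -0.384 -0.3669 0.0231
0.425 205 -0.3907 -0.3585 0.0234
rim 1037 ((0.5212852954864502, -0.27833643555641174), 0.03586950898170471)
```

Emit:
send_rows(
  moves=[
    [0,0,0,1],
    [0,0,0,1],
    [0,0,0,1],
    [0,0,0,1],
    [0,0,0,1],
    [0,0,0,1],
    [0,0,0,1],
    [0,0,0,1],
    [0,0,0,1],
    [0,0,0,1],
    [0,0,0,1],
    [0,0,0,1],
    [0,0,0,1],
    [0,0,0,1],
    [0,0,0,1],
    [0,0,0,1],
    [0,0,0,1],
    [0,0,0,1],
    [0,0,0,1],
    [0,0,0,1],
  ],
)

```text
clock: 23.45
eef_pos: [0.4189, 0.0184, 0.1953]
tool_rot: [-0.557, 0.831, 0.0, -0.0]
ft_force: [0.3, 0.6, 0.3]
grip_width: 0.0855
```

Emit:
send_rows(
  moves=[
    [0,0,0,1],
    [0,0,0,1],
    [0,0,0,1],
    [0,0,0,1],
    [0,0,0,1],
    [0,0,0,1],
    [0,0,0,1],
    [0,0,0,1],
    [0,0,0,1],
    [0,0,0,1],
    [0,0,0,1],
    [0,0,0,1],
    [0,0,0,1],
    [0,0,0,1],
    [0,0,0,1],
    [0,0,0,1],
    [0,0,0,1],
    [0,0,0,1],
    [0,0,0,1],
    [0,0,0,1],
  ],
)

```text
clock: 25.45
eef_pos: [0.419, 0.0184, 0.1953]
tool_rot: [0.398, 0.917, -0.0, -0.0]
ft_force: [1.3, 0.8, -0.8]
grip_width: 0.0856
```

Emit:
send_rows(
  moves=[
    [0,0,0,1],
    [0,0,0,1],
    [0,0,0,1],
    [0,0,0,1],
    [0,0,0,1],
    [0,0,0,1],
    [0,0,0,1],
    [0,0,0,1],
    [0,0,0,1],
    [0,0,0,1],
    [0,0,0,1],
    [0,0,0,1],
    [0,0,0,1],
    [0,0,0,1],
    [0,0,0,1],
    [0,0,0,1],
    [0,0,0,1],
    [0,0,0,1],
    [0,0,0,1],
    [0,0,0,1],
  ],
)

```text
clock: 27.45
eef_pos: [0.419, 0.0184, 0.1953]
tool_rot: [0.987, 0.16, -0.0, -0.0]
ft_force: [0.0, 0.6, -0.2]
grip_width: 0.0854
```

```bash
python3 st.py
```

```text
27.45 [ 0.044  0.084 -0.194  1.294 -0.     2.863] [0.419  0.0184 0.1953] yaw 0.322 z [-8.e-04 -1.e-04 -1.e+00] w 0.0854 [ 0.   0.6 -0.2]
```

```bash
python3 w.py w13; python3 m1.py w13
python3 - <<'E'
from h import *
f=np.load("pics/w13.npz");o=dict(eef_pos=f["pos"],tool_rot=f["q"]);C=cloud("wrist",f["d"],o)
g=C[(abs(C[...,2]-.035)<.006)&(abs(C[...,0]-.505)<.05)&(abs(C[...,1]-.038)<.05)]
print("sprocket",len(g),cv2.minEnclosingCircle(g[:,:2].astype(np.float32)),np.percentile(g[:,2],[5,50,95]))
E
```

```text
27.45 [0.41900995 0.01836325 0.19534978] yaw 0.3219595258176054 z [-8.08682210e-04 -1.18481616e-04 -9.99999666e-01] 0.0853607437972345 [ 0.02  0.6  -0.16]
plate ((0.5344480276107788, 0.04234175384044647), (0.18097610771656036, 0.099590003490448), 6.6222662925720215) 0.017416219704768282 min/max x 0.4397088110538472 0.6300329505391358
sprocket 1639 ((0.503713071346283, 0.03862134367227554), 0.027394436299800873) [0.02912424 0.03018918 0.03846346]
```

View pics/w13.png

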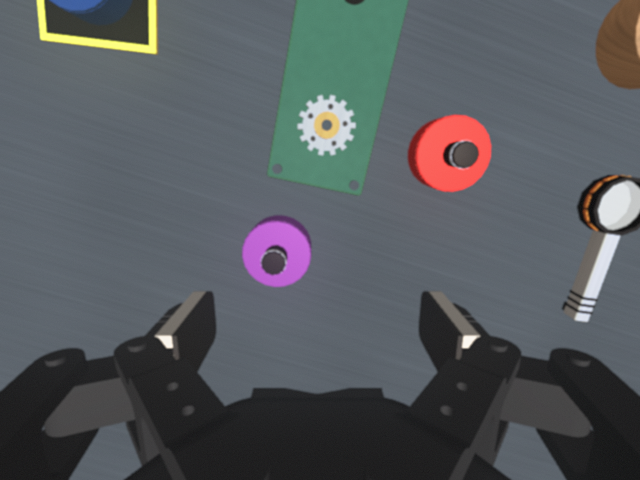

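Emit:
send_rows(
  moves=[
    [-0.0073,0.0339,0,0],
    [-0.0073,0.0339,0,0],
    [-0.0073,0.0339,0,0],
    [-0.0073,0.0339,0,0],
    [-0.0073,0.0339,0,0],
    [-0.0073,0.0339,0,0],
    [-0.0073,0.0339,0,0],
    [-0.0073,0.0339,0,0],
    [-0.0073,0.0339,0,0],
    [0,0,0,1],
    [0,0,0.04,0.22],
    [0,0,0.04,0],
    [0,0,0.04,0],
    [0,0,0,0],
    [0,0,0,0],
  ],
)

```text
clock: 29.0
eef_pos: [0.4542, -0.2911, 0.0754]
tool_rot: [0.995, 0.103, -0.001, -0.001]
ft_force: [-0.2, 0.1, 1.5]
grip_width: 0.0854
```

```bash
python3 st.py; python3 w.py w14
```

```text
29.0 [-5.700e-01  4.040e-01 -9.900e-02  1.070e+00 -1.000e-03  2.366e+00] [ 0.4542 -0.2911  0.0754] yaw 0.2057 z [-2.4e-03  9.0e-04 -1.0e+00] w 0.0854 [-0.2  0.1  1.5]
29.0 [ 0.45422628 -0.2911484   0.07535541] yaw 0.20566474110305039 z [-2.35632733e-03  8.93157966e-04 -9.99996825e-01] 0.08537517077621094 [-0.17  0.1   1.51]
```

View pics/w14.png

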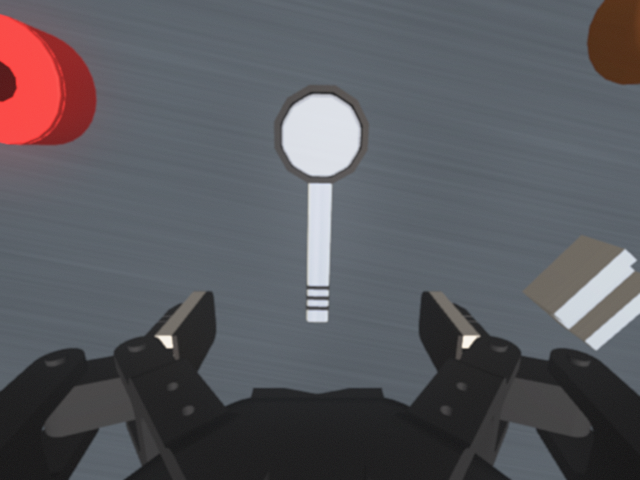

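```bash
cat > lp.py <<'E'
import sys
from h import *
n=sys.argv[1]
f=np.load(f"pics/{n}.npz");o=dict(eef_pos=f["pos"],tool_rot=f["q"]);C=cloud("wrist",f["d"],o);r=R.from_quat(f["q"]).as_matrix();L=(C-f["pos"])@r
a=cv2.imread(f"pics/{n}.png");g=cv2.cvtColor(a,cv2.COLOR_BGR2GRAY)
m=(g>185).astype(np.uint8);k,lab,st,ce=cv2.connectedComponentsWithStats(m)
for i in range(1,k):
    if st[i,4]>400 and 200<ce[i,0]<430 and ce[i,1]<340:
        v,u=np.nonzero(lab==i);print(st[i],ce[i],"minA",cv2.minAreaRect(np.stack([u,v],-1).astype(np.float32)))
        P=onz("wrist",np.stack([u,v],-1),.024,o);Lp=(P-f["pos"])@r
        print("  tool mean",Lp.mean(0),"rect",cv2.minAreaRect(Lp[:,:2].astype(np.float32)),"line",cv2.fitLine(Lp[:,:2].astype(np.float32),cv2.DIST_L2,0,.01,.01).ravel(), "depthz",np.median(C[lab==i][:,2]))
q=(L[...,2]>-1)&(C[...,2]>.0205)&(C[...,2]<.0275)&(np.mgrid[:480,:640][0]<182)&(abs(L[...,1])<.05)
if q.sum()>100: print("rim tool",cv2.minEnclosingCircle(L[q][:,:2].astype(np.float32)),q.sum(),np.median(C[q][:,2]))
E
python3 lp.py w14
```

```text
[ 283   95   77   81 4917] [320.73317063 134.90949766] minA ((321.0, 135.0), (80.0, 76.0), 90.0)
  tool mean [0.07393736 0.00085704 0.05119735] rect ((0.073398657143116, 0.001024806872010231), (0.0486580990254879, 0.04822703078389168), 1.486262559890747) line [9.1892588e-01 3.9443019e-01 7.3937356e-02 8.5703953e-04] depthz 0.013878220000747399
[ 308  184   24  102 2198] [318.74749773 233.49636033] minA ((318.412353515625, 234.39126586914062), (22.353376388549805, 101.43827819824219), 1.7357045412063599)
  tool mean [ 0.00920038 -0.00030968  0.05133645] rect ((0.007578663527965546, -0.00040629319846630096), (0.07161068171262741, 0.014999537728726864), 1.1151137351989746) line [ 9.9979174e-01  2.0407476e-02  9.2003783e-03 -3.0968408e-04] depthz 0.02330343474437782
rim tool ((0.07352636754512787, 0.0012407003669068217), 0.03107457049190998) 1936 0.023322195621195946
```

Emit:
send_rows(
  moves=[
    [0.0035,0.001,0,0.2],
    [0,0,0.03,0],
    [0,0,0.03,0],
    [0,0,0.02,0],
    [0,0,0.01,0],
    [0,0,0,0],
    [0,0,0,0],
  ],
)

```text
clock: 29.75
eef_pos: [0.4597, -0.2921, -0.0131]
tool_rot: [0.996, 0.093, 0.001, 0.001]
ft_force: [-0.4, 0.0, 0.6]
grip_width: 0.0855
```

```bash
python3 st.py; python3 w.py w15; python3 lp.py w15
```

```text
29.75 [-0.566  0.509 -0.196  0.864 -0.     2.39 ] [ 0.4597 -0.2921 -0.0131] yaw 0.1855 z [ 0.0015 -0.0015 -1.    ] w 0.0855 [-0.4  0.   0.6]
29.75 [ 0.45969556 -0.29205415 -0.01312101] yaw 0.18547075780073918 z [ 0.00151846 -0.00148224 -0.99999775] 0.08547538206342628 [-0.39  0.04  0.62]
[  254    76   122   127 12330] [314.61970803 138.63836172] minA ((314.5, 139.0), (126.0, 121.0), 90.0)
  tool mean [ 0.06908651 -0.00244202 -0.03704112] rect ((0.06815212965011597, -0.0024365149438381195), (0.047095686197280884, 0.04688822850584984), 89.96649169921875) line [ 0.9998663  -0.01635219  0.06908651 -0.00244202] depthz 0.01386532977974285
[ 297  218   36  151 5079] [314.93758614 291.29434928] minA ((314.5, 293.0), (150.0, 35.0), 90.0)
  tool mean [ 0.00488846 -0.00240627 -0.03711932] rect ((0.0026303380727767944, -0.002400247845798731), (0.014700599946081638, 0.07096269726753235), 89.94065856933594) line [ 1.0000000e+00 -1.6880967e-04  4.8884628e-03 -2.4062654e-03] depthz 0.023319263158813747
rim tool ((0.06861195713281631, -0.002330031245946884), 0.0310179702937603) 4057 0.023290823983548342
```

View pics/w15.png

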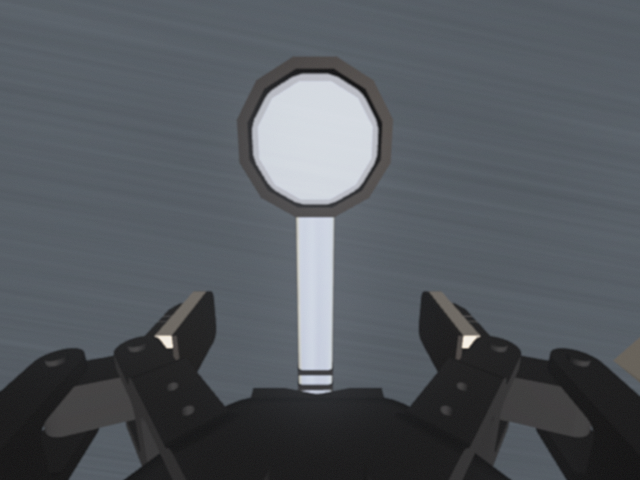

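Aligned, with the handle centred at column 315. Descending and gripping.

Emit:
send_rows(
  moves=[
    [0,-0.001,0.01,0],
    [0,0,0.009,0],
    [0,0,0,0],
    [0,0,0,0],
  ],
)

```text
clock: 30.2
eef_pos: [0.4576, -0.2899, -0.0342]
tool_rot: [0.996, 0.093, -0.001, -0.0]
ft_force: [-0.1, -0.4, -0.7]
grip_width: 0.0852
```

```bash
python3 st.py
```

```text
30.2 [-0.564  0.535 -0.218  0.82  -0.     2.392] [ 0.4576 -0.2899 -0.0342] yaw 0.1855 z [-2.e-03  7.e-04 -1.e+00] w 0.0852 [-0.1 -0.4 -0.7]
```

Emit:
send_rows(
  moves=[
    [0,0,0,0],
    [0,0,0,0],
    [0,0,0,0],
    [0,0,0,0],
    [0,0,0,0],
    [0,0,0,0],
    [0,0,0,0],
    [0,0,0,0],
    [0,0,0,0],
  ],
  claw=-1,
)

```text
clock: 31.1
eef_pos: [0.4595, -0.2908, -0.0319]
tool_rot: [0.996, 0.093, 0.001, 0.001]
ft_force: [-1.6, 1.1, 8.4]
grip_width: 0.0147
```

```bash
python3 st.py; python3 w.py w16; python3 lp.py w16
```

```text
31.1 [-0.564  0.532 -0.216  0.82   0.     2.392] [ 0.4595 -0.2908 -0.0319] yaw 0.1857 z [ 0.0021 -0.0012 -1.    ] w 0.0147 [-1.6  1.1  8.4]
31.1 [ 0.45950381 -0.29076754 -0.03190676] yaw 0.18567845089860974 z [ 0.00212447 -0.00116013 -0.99999707] 0.014674904945045726 [-1.63  1.07  8.44]
[  247    63   141   147 16507] [317.10189617 136.16823166] minA ((317.0, 136.0), (146.0, 140.0), 90.0)
  tool mean [ 0.06931363 -0.00148858 -0.05577933] rect ((0.06844701617956161, -0.0014656968414783478), (0.046886004507541656, 0.04674492031335831), 89.96565246582031) line [ 0.99514717 -0.09839795  0.06931363 -0.00148858] depthz 0.013840817693641816
[ 297  228   41  165 6256] [317.1016624  307.13539003] minA ((317.0, 310.0), (164.0, 40.0), 90.0)
  tool mean [ 0.00652882 -0.00147132 -0.05589694] rect ((0.0037738867104053497, -0.0014512082561850548), (0.014843990094959736, 0.06891053169965744), 89.89915466308594) line [ 9.9999970e-01 -7.6909683e-04  6.5288199e-03 -1.4713202e-03] depthz 0.023287189993043418
rim tool ((0.06843838095664978, -0.0012452006340026855), 0.03125434368848801) 5485 0.02326207164006
```

View pics/w16.png

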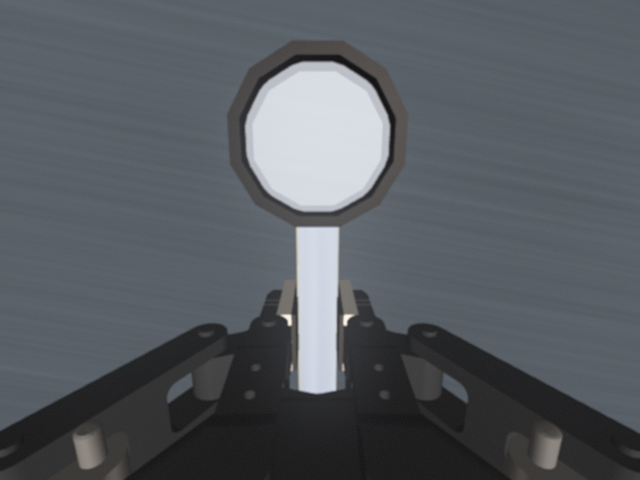

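Grip is good at 14.7 mm. Before lifting I'll get the pointer tip height from the close wrist frames (w3, w5, w7).

Run:
```python
from h import *
for n,body,tip in (("w5",(slice(20,70),slice(312,338)),(slice(90,112),slice(316,329))),("w7",(slice(60,110),slice(314,326)),(slice(121,131),slice(317,323))),("w3",(slice(40,100),slice(312,332)),(slice(112,126),slice(317,326)))):
    f=np.load(f"pics/{n}.npz");o=dict(eef_pos=f["pos"],tool_rot=f["q"]);C=cloud("wrist",f["d"],o)
    print(n,"body z",np.percentile(C[body][...,2],[5,50,95]).round(4),"tip z",np.percentile(C[tip][...,2],[5,50,95]).round(4))
    a=cv2.imread(f"pics/{n}.png");h=cv2.cvtColor(a,cv2.COLOR_BGR2HSV);m=cv2.inRange(h,(8,130,100),(22,255,255))>0
    z=C[...,2];ok=m&(z>.1)&(z<.14)
    g=C[ok];r=R.from_quat(f["q"]).as_matrix();L=(g-f["pos"])@r
    ys=L[:,1];xs=L[:,0];xt=xs.min()
    t=(xs<xt+.005);b=xs>xt+.012
    print("  tip width",np.ptp(ys[t]),"body",np.ptp(ys[b]),"tip world",g[t].mean(0), "tipx tool",xt)
    for q in (slice(70,90),): pass
a=cv2.imread("pics/w5.png");cv2.imwrite("pics/w5c.png",cv2.resize(a[0:140,260:390],(557,600),interpolation=cv2.INTER_CUBIC))
s=cv2.imread("pics/scene8.png");cv2.imwrite("pics/s8c.png",cv2.resize(s[220:310,280:380],(660,594),interpolation=cv2.INTER_CUBIC))
```

```text
w5 body z [0.1243 0.1254 0.1265] tip z [0.1235 0.1244 0.1255]
  tip width 0.0047724727522115585 body 0.010016949809013584 tip world [0.57874349 0.04778971 0.12452147] tipx tool 0.07158146670705452
w7 body z [0.1244 0.1255 0.1266] tip z [0.1236 0.1244 0.125 ]
  tip width 0.004356850095115556 body 0.01123455920779996 tip world [0.57922252 0.04649943 0.12421541] tipx tool 0.07173971050684487
w3 body z [0.1244 0.1254 0.1265] tip z [0.1234 0.1245 0.1258]
  tip width 0.004794699811385219 body 0.011724711313490415 tip world [0.57923147 0.04771021 0.12442091] tipx tool 0.07033056473822566
```

View pics/w5c.png

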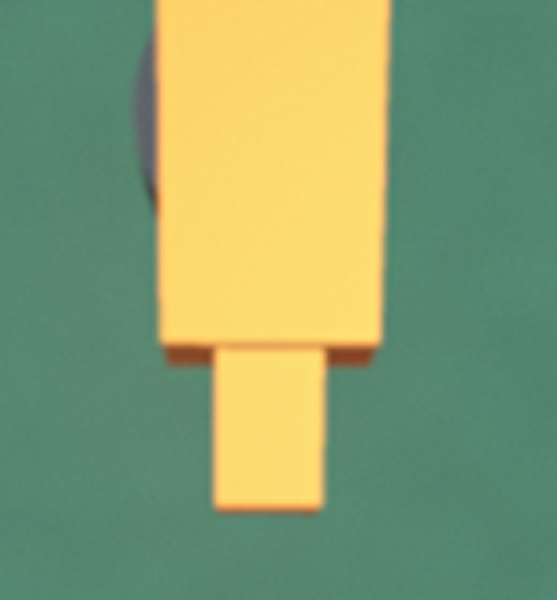

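View pics/s8c.png

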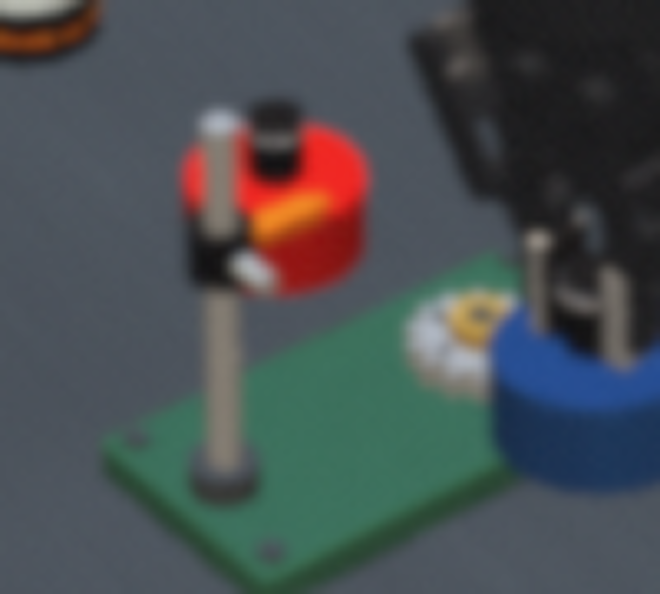

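Run:
```python
from h import *
f=np.load("pics/w5.npz");o=dict(eef_pos=f["pos"],tool_rot=f["q"]);a=cv2.imread("pics/w5.png");h=cv2.cvtColor(a,cv2.COLOR_BGR2HSV)
for u in (302,303,345,346): print(u,[(v,a[v,u].tolist()) for v in range(77,90)])
for u in (318,322,327): print(u,[(v,a[v,u].tolist()) for v in range(114,124)])
K,t=T("wrist",o);c=t[:3,3]
def thick(u,v1,v2,z):
    P=onz("wrist",[[u,v1]],z,o)[0]; Q=onz("wrist",[[u,v2]],z,o)[0]
    r=R.from_quat(f["q"]).as_matrix();x=lambda p:(p-f["pos"])@r[:,0]
    # along ray through v2 find depth where x = x(P)
    s=(x(P)-x(c))/(x(Q)-x(c)); return (c+s*(Q-c))[2]
for v2 in (84,84.5,85,85.5,86): print("body bottom",v2,thick(303,80.3,v2,.1254))
for v2 in (119,119.5,120,120.5): print("tip bottom",v2,thick(322,118.3,v2,.1244))
```

```text
302 [(77, [111, 218, 253]), (78, [108, 213, 254]), (79, [95, 186, 247]), (80, [68, 132, 201]), (81, [46, 84, 147]), (82, [39, 72, 135]), (83, [40, 73, 135]), (84, [55, 85, 131]), (85, [84, 109, 116]), (86, [106, 129, 97]), (87, [113, 135, 91]), (88, [112, 135, 91]), (89, [111, 134, 91])]
303 [(77, [111, 218, 253]), (78, [109, 213, 254]), (79, [95, 186, 247]), (80, [66, 129, 200]), (81, [44, 82, 146]), (82, [41, 73, 136]), (83, [41, 74, 136]), (84, [57, 87, 131]), (85, [84, 110, 117]), (86, [106, 130, 98]), (87, [115, 137, 93]), (88, [113, 136, 92]), (89, [111, 134, 90])]
345 [(77, [116, 223, 253]), (78, [114, 223, 254]), (79, [102, 200, 251]), (80, [75, 148, 220]), (81, [47, 92, 157]), (82, [36, 69, 133]), (83, [43, 74, 132]), (84, [59, 86, 128]), (85, [83, 108, 114]), (86, [105, 128, 95]), (87, [112, 134, 86]), (88, [111, 133, 86]), (89, [112, 134, 87])]
346 [(77, [116, 225, 254]), (78, [114, 225, 255]), (79, [102, 200, 252]), (80, [76, 148, 220]), (81, [55, 97, 154]), (82, [56, 83, 127]), (83, [67, 93, 123]), (84, [80, 105, 114]), (85, [97, 122, 103]), (86, [107, 131, 89]), (87, [1
[... 393 characters left out ...]
0]), (118, [79, 147, 217]), (119, [84, 117, 146]), (120, [104, 126, 98]), (121, [112, 135, 87]), (122, [113, 136, 88]), (123, [113, 136, 89])]
327 [(114, [114, 220, 252]), (115, [114, 221, 252]), (116, [114, 220, 254]), (117, [100, 196, 250]), (118, [80, 148, 217]), (119, [82, 115, 144]), (120, [105, 126, 98]), (121, [112, 133, 85]), (122, [112, 135, 86]), (123, [111, 134, 88])]
body bottom 84 0.12143652614421592
body bottom 84.5 0.12086596921203314
body bottom 85 0.120286477805646
body bottom 85.5 0.11969784040867278
body bottom 86 0.11909983877498789
tip bottom 119 0.1227036763022177
tip bottom 119.5 0.1214425014137404
tip bottom 120 0.12013763375140518
tip bottom 120.5 0.11878676271900514
```

The pointer's body is 6 mm thick with its top at 0.126, and the stub's top is 1 mm lower, so the tip centre is about 0.123 m high. Lifting the loupe.

Emit:
send_rows(
  moves=[
    [0,0,-0.005,0],
    [0,0,-0.01,0],
    [0,0,-0.02,0],
    [0,0,-0.025,0],
    [0,0,-0.03,0],
    [0,0,-0.025,0],
    [0,0,-0.015,-0.6],
    [0,0,0,-0.54],
    [0,0,0,0],
    [0,0,0,0],
  ],
)

```text
clock: 32.15
eef_pos: [0.4577, -0.29, 0.0962]
tool_rot: [0.989, 0.149, -0.001, -0.0]
ft_force: [-0.0, -0.1, -0.9]
grip_width: 0.0149
```

```bash
python3 st.py; python3 w.py w17
```

```text
32.15 [-0.564  0.389 -0.063  1.121 -0.     2.279] [ 0.4577 -0.29    0.0962] yaw 0.2983 z [-1.7e-03  5.0e-04 -1.0e+00] w 0.0149 [-0.  -0.1 -0.9]
32.15 [ 0.45774709 -0.29002885  0.09615643] yaw 0.2983202635652986 z [-1.65542258e-03  4.68733090e-04 -9.99998520e-01] 0.014875707940651422 [-0.04 -0.14 -0.91]
```

View pics/w17.png

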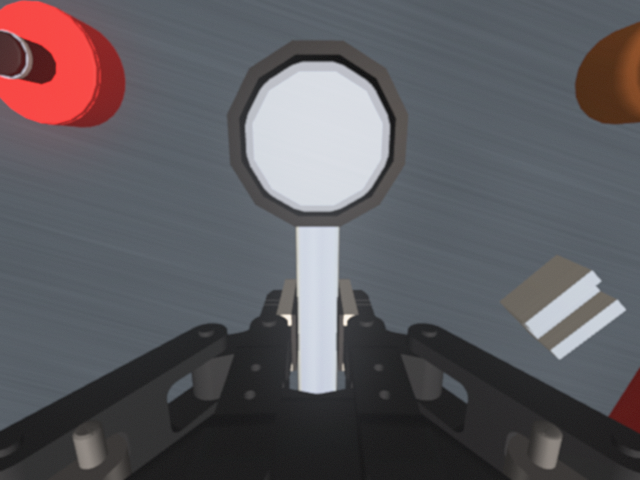

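The loupe sits exactly as it did when gripped, so no sag. Moving over the sprocket.

Emit:
send_rows(
  moves=[
    [0.003,-0.014,0,0],
    [0.0068,-0.0286,0,0],
    [0.0068,-0.0286,0,0],
    [0.0068,-0.0286,0,0],
    [0.0068,-0.0286,0,0],
    [0.0068,-0.0286,0,0],
    [0.0068,-0.0286,0,0],
    [0.0068,-0.0286,0,0],
    [0.0068,-0.0286,0,0],
    [0.0068,-0.0286,0,0],
    [0.0068,-0.0286,0,0],
    [0,0,0,0],
    [0,0,0,0],
    [0,0,0,0],
    [0,0,0,0],
  ],
)

```text
clock: 33.7
eef_pos: [0.4374, 0.0167, 0.0962]
tool_rot: [0.989, 0.148, -0.001, -0.0]
ft_force: [1.0, 0.4, -0.5]
grip_width: 0.0149
```

```bash
python3 st.py; python3 w.py w18
cat > lens.py <<'E'
import sys
from h import *
n=sys.argv[1]
f=np.load(f"pics/{n}.npz");o=dict(eef_pos=f["pos"],tool_rot=f["q"]);C=cloud("wrist",f["d"],o);r=R.from_quat(f["q"]).as_matrix();L=(C-f["pos"])@r
top=np.median(L[232:260,308:328,2]) # handle top in tool
q=(abs(L[...,2]-top)<.003)&(np.mgrid[:480,:640][0]<225)&(abs(L[...,1])<.05)
c,rad=cv2.minEnclosingCircle(L[q][:,:2].astype(np.float32));w=f["pos"]+r@np.array([*c,top])
g=C[q];A=np.c_[g[:,:2]-g[:,:2].mean(0),np.ones(len(g))];pl=np.linalg.lstsq(A,g[:,2],rcond=None)[0]
print("lens tool",c,rad,"world",w,"line z",g[:,2].mean()-.012,"+.0007 bias; tilt mrad",pl[:2]*1000)
tr=w+r@np.array([0,.0015,0]);sp=np.array([.5042,.0372]);d=sp-tr[:2]
print("true lens",tr[:2],"err to sprocket world",d,"tool x,y",d@r[:2,0],d@r[:2,1])
E
python3 lens.py w18; python3 m1.py w18
```

```text
33.7 [ 0.038  0.197 -0.333  1.042 -0.     2.882] [0.4374 0.0167 0.0962] yaw 0.2981 z [-1.2e-03 -1.0e-04 -1.0e+00] w 0.0149 [ 1.   0.4 -0.5]
33.7 [0.43739678 0.01665111 0.09622146] yaw 0.29809537190944585 z [-1.15650103e-03 -1.33176927e-04 -9.99999322e-01] 0.014924124821088083 [ 1.01  0.4  -0.51]
lens tool (0.06880634278059006, -0.0013077519834041595) 0.03124537505209446 world [0.50284829 0.03811695 0.1513323 ] line z 0.1391023680686691 +.0007 bias; tilt mrad [-2.32087622 -0.21318002]
true lens [0.50328884 0.03668311] err to sprocket world [0.00091116 0.00051689] tool x,y 0.0010227856837733112 -0.0002264881528711473
plate ((0.5239461064338684, 0.04125284403562546), (0.15926136076450348, 0.09961526095867157), 6.596354961395264) 0.017332669531024525 min/max x 0.4396637767532774 0.6087643765714155
```

View pics/w18.png

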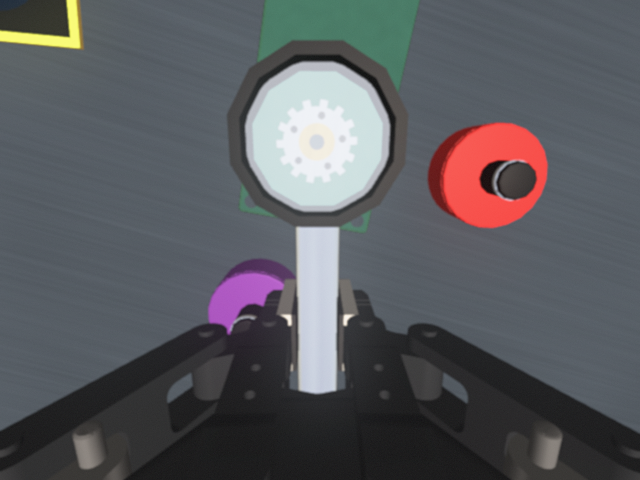

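Emit:
send_rows(
  moves=[
    [0.001,0,0.006,0],
    [0,0,0.006,0],
    [0,0,0.0047,0],
    [0,0,0,0],
    [0,0,0,0],
    [0,0,0,0],
    [0,0,0,0],
    [0,0,0,0],
  ],
)

```text
clock: 34.55
eef_pos: [0.4387, 0.0177, 0.0798]
tool_rot: [0.989, 0.149, -0.0, -0.0]
ft_force: [-0.7, 0.2, -1.6]
grip_width: 0.0147
```

```bash
for i in 19 20 21; do python3 w.py w$i; python3 lens.py w$i; done
python3 - <<'E'
from h import *
f=np.load("pics/w21.npz");o=dict(eef_pos=f["pos"],tool_rot=f["q"])
a=cv2.imread("pics/w21.png");h=cv2.cvtColor(a[90:190,270:370],cv2.COLOR_BGR2HSV)
m=cv2.inRange(h,(12,25,150),(35,255,255));v,u=np.nonzero(m);print(len(u),u.mean()+270,v.mean()+90)
r=R.from_quat(f["q"]).as_matrix();P=onz("wrist",[[u.mean()+270,v.mean()+90]],.0373,o)[0];print("hub wrist frame",P)
for n in("scene","top"):
    p,d=cams.camera(n);cv2.imwrite(f"pics/{n}21.png",p);np.save(f"pics/{n}21.npy",d)
s=cv2.imread("pics/scene21.png");cv2.imwrite("pics/s21c.png",cv2.resize(s[200:310,290:400],(600,600),interpolation=cv2.INTER_CUBIC))
E
python3 st.py
```

```text
34.55 [0.43865029 0.01766729 0.07983236] yaw 0.29962974817550153 z [-4.19228449e-04  3.99717669e-05 -9.99999911e-01] 0.014684364639446836 [-0.69  0.19 -1.55]
lens tool (0.06863021105527878, -0.0013178903609514236) 0.031209740787744522 world [0.50385689 0.03918159 0.13501818] line z 0.12277743262806855 +.0007 bias; tilt mrad [-3.20164053  0.26890689]
true lens [0.50429964 0.03774842] err to sprocket world [-9.96379674e-05 -5.48419150e-04] tool x,y -0.0002570736072553997 0.0004945750177326497
34.6 [0.43862574 0.0176768  0.0797965 ] yaw 0.2996714780138432 z [-4.78753443e-04  4.25581647e-05 -9.99999884e-01] 0.015011122043288836 [ 0.41  0.28 -1.53]
lens tool (0.06872822344303131, -0.0013333242386579514) 0.03128841519355774 world [0.50392381 0.03923736 0.13496621] line z 0.12271609886595854 +.0007 bias; tilt mrad [-2.92401414  0.28789056]
true lens [0.50436662 0.03780421] err to sprocket world [-0.00016662 -0.00060421] tool x,y -0.00033755616436593035 0.0005280957355204043
34.65 [0.43860656 0.01766452 0.07978354] yaw 0.2996186736463205 z [-5.04241784e-04  1.70521772e-05 -9.99999873e-01] 0.0145019643235073 [ 0.67 -0.54 -1.68]
lens tool (0.0687817931175232, -0.0012928093783557415) 0.031270865350961685 world [0.50397034 0.03920014 0.13499584] line z 0.1227073677509002 +.0007 bias; tilt mrad [-2.54181083  0.2538658 ]
true lens [0.50441307 0.03776697] err to sprocket world [-0.00021307 -0.00056697] tool x,y -0.00037092116565509367 0.00047882024383622766
0 nan nan
hub wrist frame [nan nan nan]
34.8 [ 0.04   0.217 -0.357  0.998  0.     2.882] [0.4385 0.0177 0.0797] yaw 0.2996 z [-8.e-04  1.e-04 -1.e+00] w 0.015 [-0.   1.2 -1.2]<stdin>:4: RuntimeWarning: Mean of empty slice.
  ret = ret.dtype.type(ret / rcount)
<stdin>:5: RuntimeWarning: Mean of empty slice.
```

View pics/w21.png

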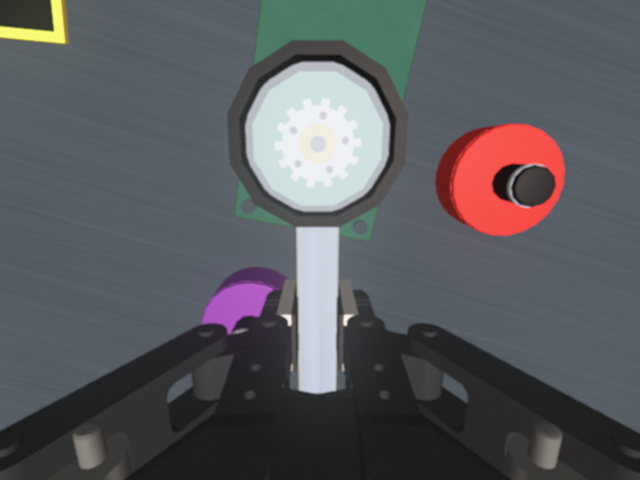

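View pics/s21c.png

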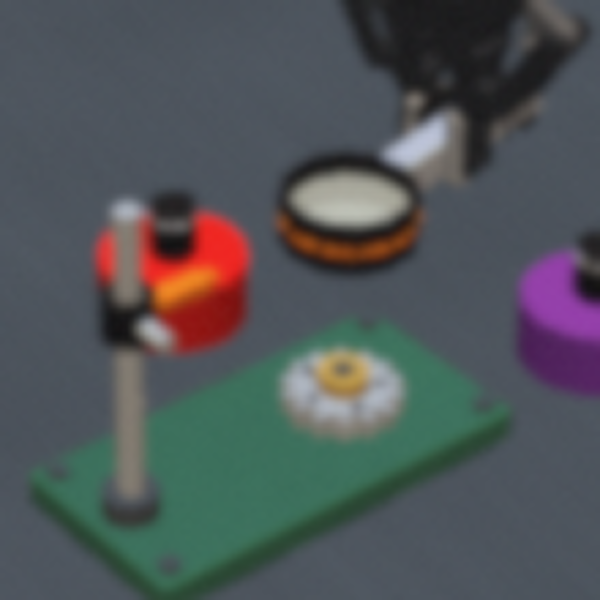

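Run:
```python
from h import *
f=np.load("pics/w21.npz");o=dict(eef_pos=f["pos"],tool_rot=f["q"]);r=R.from_quat(f["q"]).as_matrix()
P=onz("wrist",[[317.5,144],[317.5,143],[317.5,145]],.0373,o);L=(P-f["pos"])@r;print("hub",P.round(4).tolist(),"tool",L.round(4).tolist())
# top camera: lens barrel vs sprocket (scene0/top8)
d=np.load("pics/top8.npy");C=cloud("top",d);g=C[(abs(C[...,2]-.034)<.007)&(abs(C[...,0]-.505)<.04)&(abs(C[...,1]-.037)<.04)];print("top sprocket",cv2.minEnclosingCircle(g[:,:2].astype(np.float32)))
for n in("top","scene"):
    d=np.load(f"pics/{n}21.npy");C=cloud(n,d);g=C[(C[...,2]>.126)&(C[...,2]<.142)&(np.hypot(C[...,0]-.505,C[...,1]-.039)<.045)]
    print(n,len(g)); 
    if len(g)>20: print(cv2.minEnclosingCircle(g[:,:2].astype(np.float32)),np.median(g[:,2]))
d=np.load("pics/scene8.npy");C=cloud("scene",d);g=C[(abs(C[...,2]-.03)<.012)&(abs(C[...,0]-.51)<.04)&(abs(C[...,1]-.04)<.04)];print("scene sprocket",len(g),cv2.minEnclosingCircle(g[:,:2].astype(np.float32)))
# scene: pointer tip z vs orange line
s=cv2.imread("pics/scene21.png");h=cv2.cvtColor(s,cv2.COLOR_BGR2HSV);m=cv2.inRange(h,(5,150,90),(20,255,255))>0
C=cloud("scene",np.load("pics/scene21.npy"))
for bx in ((314,240,332,262),(336,236,372,254)):
    k=np.zeros_like(m);k[bx[1]:bx[3],bx[0]:bx[2]]=1;k&=m;z=C[k];z=z[(z[:,2]>.09)&(z[:,2]<.16)];print(len(z),np.median(z,0),np.percentile(z[:,2],[10,50,90]))
```

```text
hub [[0.5038, 0.0391, 0.0373], [0.5043, 0.0392, 0.0373], [0.5032, 0.0389, 0.0373]] tool [[0.0686, -0.0012, 0.0425], [0.0692, -0.0012, 0.0425], [0.068, -0.0012, 0.0425]]
top sprocket ((0.5158029794692993, 0.03555801138281822), 0.041810255497694016)
top 93
((0.5157170295715332, 0.036684952676296234), 0.027720043435692787) 0.1302253287654267
scene 233
((0.5000002980232239, 0.03963848575949669), 0.039861273020505905) 0.13120595065633778
scene sprocket 191 ((0.5117594003677368, 0.04152536392211914), 0.04843437671661377)
57 [0.59952343 0.05100708 0.12295203] [0.11957957 0.12295203 0.12521476]
65 [0.52211701 0.06331675 0.12214423] [0.11831362 0.12214423 0.12579372]
```

Everything agrees: lens axis within 0.5 mm of the hub, line at 0.1234 against the pointer at 0.1232, tilt about 0.2°. Handing in.

```bash
python3 st.py; python3 -c "
from workcell import order
print(order.job_done())"
```

```text
34.8 [ 0.04   0.217 -0.357  0.998  0.     2.882] [0.4385 0.0177 0.0797] yaw 0.2996 z [-8.e-04  1.e-04 -1.e+00] w 0.015 [-0.   1.2 -1.2]
the job is handed in; nothing more can be done
None
```

The blue dust cap is off and standing on the mat, and the robot is holding the loupe level over the sprocket. I handed the job in at about 34.8 s.

**Last checks**
- **Cap:** it stands upright and level, less than 1 mm from the mat's centre.
- **Loupe over the sprocket:** the lens axis is within about 0.5 mm of the hub, with a tilt of about 3 mrad.
- **Height:** the orange line is at about 123.4 mm and the pointer tip at about 123.2 mm. The tip height is partly inferred, because I took the stub to be centred in the pointer's thickness. The scene camera's rougher reading had them about 1 mm apart.
- **Grip and contact:** the grip held steady at 15 mm, and I saw no sign of touching the fixture, the pointer or the other things on the bench. I did not re-measure the other things at the end.

**What went wrong or disagreed**
- **Fingertips:** they are about 35 mm short of the reported TCP, so the first grasp closed just above the knob. I measured the offset and allowed for it afterwards.
- **Joint 6 limit:** on the way to the mat, joint 6 hit its limit and tilted the tool by about 4.6°. The cap went down with about 2° of that left and settled flat. I removed the rest before gripping the loupe.
- **Cameras:** the scene camera read about 5 mm off from the top and wrist cameras, so I relied on those two for position. At the end, the top and scene depth readings on the lens and sprocket were too sparse to confirm the centring, so that rests on the wrist camera.

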